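# Hook the sample tray out from under the photometer stand

## Task

First clear the amber bottle out of the tray's way and stand it upright, wholly on the round cork coaster. Then take the yellow-handled hook rod from its cradle, reach it under the shelf, catch the orange loop of the blue tray and pull the tray fully out with the hook, gently, so that the flask in it stays upright. Finally lay the rod back in its cradle as it was; drop nothing, touch the shelf and the tray with nothing but the rod, and leave the other glassware where it stands.

Things in the scene. Friction and masses are not known exactly. Their poses are not given: they have to be found in the camera images.
- riser: White low shelf (riser) fixed to the bench, a photometer on it. Origin on the bench, under the middle of the board's open front edge. +y points level out of the opening (pull direction), z up. Board 280 mm wide (x), y from 0 to -270 mm, underside 130 mm, top 145 mm above the bench; photometer from y -95 mm back, up to 266 mm high. Posts at the corners (x +-132 mm), sides open, back closed.
- tray (a joint): Blue open tray sliding under the shelf: 0 = fully in, 0.170 m = fully out at its stop; grows as it is pulled along the riser's +y; starts at 0 to 0.035. Stays where it is left; 2 N of friction plus light damping. 130 mm wide (x), 150 mm deep, rim 40 mm above the bench; its front face is 100 to 106 mm behind the shelf edge at joint 0.
- tray_eye (a point): Centre of the opening of the orange pull loop on the tray's front, 45 mm above the bench, 86.5 mm behind the shelf edge at joint 0, moving with the tray; axes as the riser's. The loop lies flat, open upward: bar 8 mm thick (41 to 49 mm above the bench), opening 52 mm (x) by 25 mm (y); tray front behind it rises to 52 mm. The cross bar to catch is centred 16.5 mm from here toward +y.
- tray_flask_mid (a point): Conical glass flask standing loose in the tray, 60 mm wide, 85 mm tall; point at half height. To stay upright in the tray.
- rod_grip (a point): Centre of the yellow handle of the loose hook rod (0.18 kg, balance point about 12 mm toward the hook). Handle 18 mm wide (x), 110 mm long (y), 24 mm high (z). From its -y end a steel rod 10 mm thick runs straight on; 150 mm from this point it turns straight down (-z) as an 8 mm thick prong. +z is up as it lies in its cradle.
- hook_tip (a point): Lower end of the hook prong of the rod: at x 0, y -150 mm, z -40 mm from the handle centre; axes as the rod's.
- cradle: Dark cradle fixed to the bench, two white open-topped notches hold the rod. Origin on the bench under its middle; rod home: handle centre 62 mm above this, axes parallel to the cradle's, hook end to -y, prong hanging free. Notches: a V under the steel rod, 79 to 91 mm toward -y; a flared one under the handle, 36 to 48 mm toward +y; tops up to 75 mm high. The handle's middle is free for fingers.
- bottle_mid (a point): Amber reagent bottle (loose, about 0.25 kg) standing in front of the shelf opening, 52 mm diameter, 120 mm tall with its white cap; point on its axis at half height (60 mm above its base). z up its axis.
- coaster: Round cork coaster fixed to the bench, 116 mm diameter, 6 mm thick; origin at the centre of its underside.
- flask_mid (a point): Bystander: conical glass flask on the bench, 60 mm wide, 100 mm tall; point at half height. Leave alone.
- beaker_mid (a point): Bystander: clear cup-shaped beaker, 62 mm wide, 80 mm tall; point at half height. Leave alone.
- white_jar_mid (a point): Bystander: white jar with blue cap, 60 mm wide, 75 mm tall; point at half height. Leave alone.

How it is judged:
By the outcome, as a careful person would: the job done as asked, in the order asked, and still so for the second after the job is handed in, with the robot touching nothing.
It also fails if it takes over 67 s, if anything falls off the work surface, if the arm or the gripper's body presses on something with over 40 N, if the wrist force passes 120 N, or if a joint passes its speed limit or range.

## Robot

A 6-joint arm with a two-finger parallel gripper is mounted at the origin on the work surface. World frame = base frame: x ahead of the robot, y to its left, z up, the work surface at z = 0. Lengths are in mm, angles in rad, forces in N, time in s.
With the tool pointing down it reaches from about 250 to 775 mm from the base axis. Payload 4 kg.
Tool frame: the origin (TCP) lies on the front face of the gripper's body, between the roots of the fingers; the fingertips stand 97 mm ahead of it and the grasp point (between the pads) lies 78 mm ahead of it; x points along the fingers, y is the direction in which the jaws open and shut, and the axes are right-handed (so a half turn about x gives the same grasp; the last joint's range is limited). The gripper opens to 94 mm and grips with 3 to 60 N. Pads are 16 mm wide; open, the fingers measure 119 mm over their backs; the gripper's body (75 mm by 177 mm) begins 78 mm behind the grasp point.
Start: joints at [-1.344, 0.087, 1.371, -0, 1.684, -0.103], TCP at [178.115, -520.37, 302.706] pointing down, gripper open.
Joint ranges: [-3.1, 3.1], [-0.76, 2.03], [0.27, 2.55], [-1.08, 4.22], [0.17, 2.65], [-2.57, 2.57]. Speed limits (rad/s): [2.79, 2.79, 3.14, 3.14, 3.14, 3.14].

## Interface

Orientations are given as a 3x3 rotation matrix whose columns are the frame's x, y, z axes.
In Python, from bench import env, snapshot, camera_params gives the robot as it stands.
- The arm moves only by the tool apply_moves, never from a script. Its argument "rows" is text: rows parted by semicolons, each of 7 numbers parted by spaces: the turn, a rotation vector about the world's x, y, z in units of 5 degrees (1.0 is 5 degrees), then the shift along the world's x, y, z in units of 25 mm (1.0 is 25 mm), then the opening, from 0 (shut) to 1 (fully open). A call has 1 to 12 rows; each row is the pose to reach, as a shift and turn from the pose commanded when the call began; what a row does not reach only later rows make up. A row lasts 1/12 s, in which the tool goes at most 41.7 mm and 7.16 degrees, less where a joint would pass 70% of its speed; a pose out of reach is approached as far as the arm can. A call with a gripper value outside its range is refused whole. The fingers move at their own pace and stop on an object; "newtons" is the grip in N (left out, the last holds). Time passes only in rows, so rows that repeat a pose let the fingers close. It gives the time, the measured TCP pose, the force and the opening at its end, in the units of the state.
- env.read_state(): the state, without advancing time (a new reading comes with each control period).
- snapshot(name): name is "scene" or "top" or "wrist"; returns the picture (420x560x3 uint8, blue, green, red); there is no depth.
- camera_params(name): a dict with "vertical_fov" (degrees; the focal length in pixels is half the picture's height over the tangent of half this angle, whatever the lens; pixels are square), "cx", "cy" (the principal point, pixels), "k1" (the pictures are not rectified: a ray, as slopes to the right and down, at radius r is drawn at 1 + k1 r^2 times it, then the intrinsics apply), "cam_to_world" (4x4, takes a point from camera to world coordinates). Camera axes: x right, y down, z forward; pixel columns grow to the right and rows downward; lengths in mm; the calibration is good to about 2 mm. A picture is of the moment at which its call begins: read the wrist's pose just before it. camera_params takes no time and is no camera call; for the wrist camera it gives the pose at the moment of the call.
- env.hand_in(): hands the job in, once; it reports no verdict.
The state is a dict: "clock": time; "joints": joint angles; "dq": joint speeds; "joint_efforts": joint torques, N m; "ee_pos": TCP position; "orientation": TCP orientation; "wrist_force": force on the tool from outside, world axes, zero at the start; "torque": the same for the moment, N m; "grip_width": finger opening in mm.
Only numpy, scipy, OpenCV 4.12 (cv2) and the standard library are available. Lean on these libraries where they do the work, as an engineer would, in place of code of your own. Each camera call takes 0.05 s, during which the arm holds its last target.

## Working session

There is one attempt and no reset: what is moved stays moved. The work goes in short steps, Python scripts to look and compute and a tool call to move; the robot and the scene stay as the last step left them, time stands still between calls to the robot, and variables do not carry over. Pictures are saved under pics/ and viewed, and the job is handed in when it is done.

Besides the shell and the picture viewer there is one more tool, called after "Call:" as name(argument=value, ...), one argument or row to a line, values as JSON. apply_moves: Moves the arm, as the interface text tells. Its arguments: {"type":"object","properties":{"rows":{"type":"string"},"newtons":{"type":"number"}},"required":["rows"]}

```bash
ls -la; mkdir -p pics
python3 - <<'E'
from bench import env, snapshot, camera_params
import cv2
print(env.read_state())
for n in ["scene","top","wrist"]:
    p=camera_params(n); print(n,p)
    cv2.imwrite(f"pics/{n}0.png",snapshot(n))
E
```

```text
total 12
drwxr-xr-x  3 agent agent 4096 Dec  6 22:25 .
drwxr-xr-x 23 root  root  4096 Dec  6 22:25 ..
drwxr-xr-x  2 agent agent 4096 Dec  6 22:25 pics
{'clock': 0.0, 'joints': array([-1.34411157e+00,  8.79669711e-02,  1.37221346e+00, -6.28059328e-05,
        1.68360340e+00, -1.03113886e-01]), 'dq': array([ 0.00030926, -0.00096867, -0.00090841,  0.00036916, -0.00031805,
        0.00127626]), 'joint_efforts': array([-1.73371509e-04, -3.40183353e+01, -3.02424932e+01,  7.18196877e-02,
        3.30556172e-02, -1.72528748e-04]), 'ee_pos': array([ 178.01832558, -520.04775934,  301.51810316]), 'orientation': array([[-5.53273706e-04,  3.23845305e-01, -9.46109884e-01],
       [ 2.12109454e-03, -9.46107520e-01, -3.23845736e-01],
       [-9.99997597e-01, -2.18596384e-03, -1.63450094e-04]]), 'wrist_force': array([-0.65634925, -0.42890286, -0.32204298]), 'torque': array([ 0.00780476,  0.01909279, -0.00844117]), 'grip_width': 93.74850399532532}
scene {'vertical_fov': 52.625174228573684, 'cx': 270.2443475266713, 'cy': 211.95367011790478, 'k1': -0.1268259481187779, 'cam_to_world': array([[-4.29189266
[... 581 characters left out ...]
e-03, -2.12236229e-02,
        -3.81999618e+00],
       [ 2.10334173e-02, -3.15868296e-02, -9.99279674e-01,
         1.20028133e+03],
       [ 0.00000000e+00,  0.00000000e+00,  0.00000000e+00,
         1.00000000e+00]])}
wrist {'vertical_fov': 61.441083803512655, 'cx': 282.7173373911017, 'cy': 209.49951643382073, 'k1': -0.08899359980231622, 'cam_to_world': array([[ 3.23218315e-01, -9.19336282e-01, -2.24389664e-01,
         2.42526402e+02],
       [-9.46320052e-01, -3.14720068e-01, -7.36860831e-02,
        -4.97860845e+02],
       [-2.87764043e-03,  2.36161130e-01, -9.71709648e-01,
         3.83908016e+02],
       [ 0.00000000e+00,  0.00000000e+00,  0.00000000e+00,
         1.00000000e+00]])}
```

View pics/scene0.png

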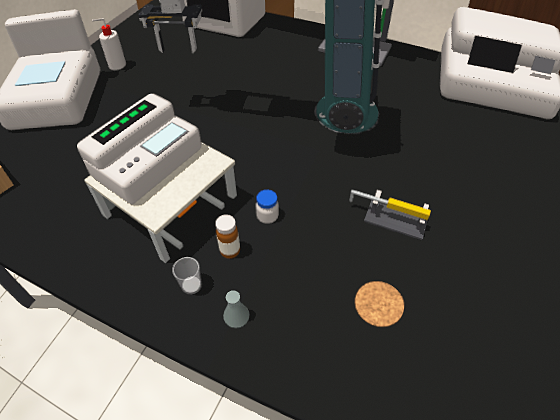

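View pics/top0.png

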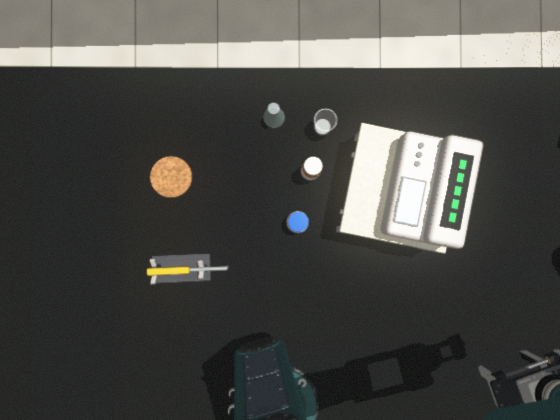

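View pics/wrist0.png

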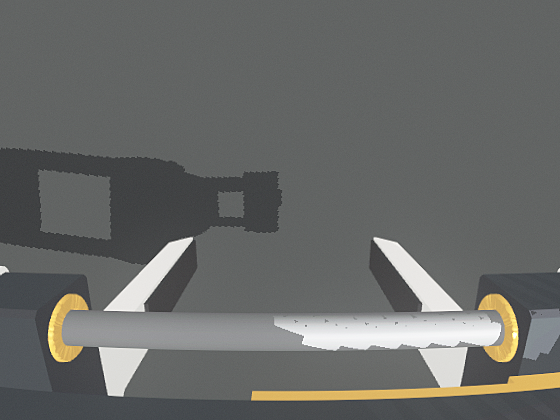

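```bash
cat > h.py <<'E'
import numpy as np, cv2
from bench import env, snapshot, camera_params
def K(p):
    f=210/np.tan(np.radians(p['vertical_fov']/2))
    return np.array([[f,0,p['cx']],[0,f,p['cy']],[0,0,1.]]), np.array([p['k1'],0,0,0,0.])
def ray(p,uv):
    k,d=K(p); s=cv2.undistortPoints(np.array([[uv]],float),k,d)[0,0]
    T=p['cam_to_world']; v=T[:3,:3]@np.array([s[0],s[1],1]); return T[:3,3],v/np.linalg.norm(v)
def plane(p,uv,z):
    o,v=ray(p,uv); return o+v*(z-o[2])/v[2]
def tri(L):
    A=np.zeros((3,3));b=np.zeros(3)
    for p,uv in L:
        o,v=ray(p,uv);M=np.eye(3)-np.outer(v,v);A+=M;b+=M@o
    x=np.linalg.solve(A,b)
    r=[np.linalg.norm((np.eye(3)-np.outer(v,v))@(x-o)) for o,v in [ray(*l) for l in L]]
    return x,r
def proj(p,X):
    k,d=K(p);W=np.linalg.inv(p['cam_to_world'])
    return cv2.projectPoints(np.array(X,float).reshape(-1,3),cv2.Rodrigues(W[:3,:3])[0],W[:3,3],k,d)[0].reshape(-1,2)
E
python3 - <<'E'
from h import *
a=cv2.imread('pics/top0.png'); b=cv2.imread('pics/scene0.png')
cv2.imwrite('pics/topA.png',cv2.resize(a[80:290,120:380],None,fx=3,fy=3,interpolation=cv2.INTER_CUBIC)[:600])
cv2.imwrite('pics/topB.png',cv2.resize(a[220:300,130:250],None,fx=6,fy=6,interpolation=cv2.INTER_CUBIC))
cv2.imwrite('pics/scA.png',cv2.resize(b[90:290,70:310],None,fx=3,fy=3,interpolation=cv2.INTER_CUBIC))
cv2.imwrite('pics/scB.png',cv2.resize(b[170:250,330:450],None,fx=6,fy=6,interpolation=cv2.INTER_CUBIC))
E
```

```text
(no output)
```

View pics/topA.png

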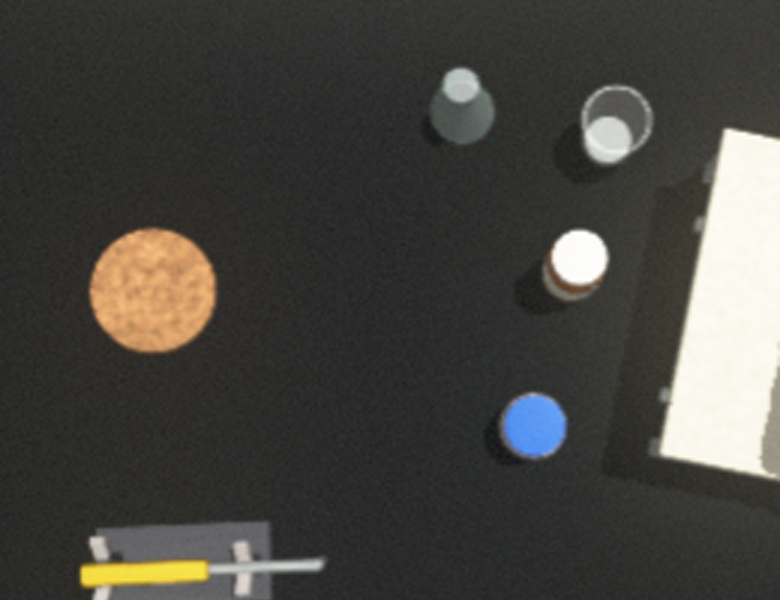

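View pics/topB.png

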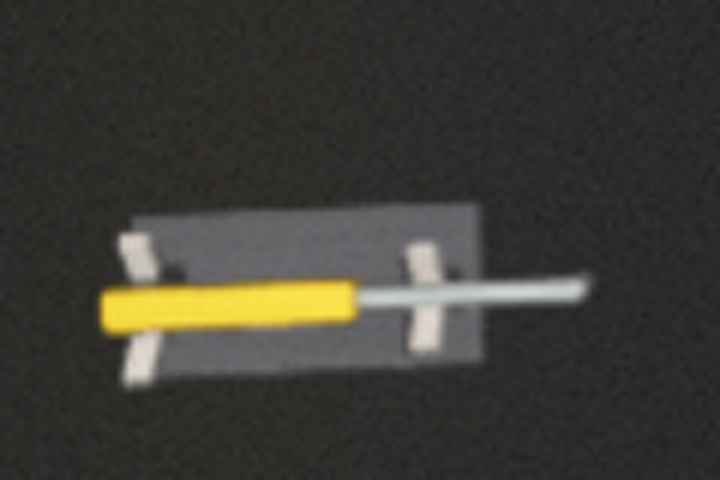

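View pics/scA.png

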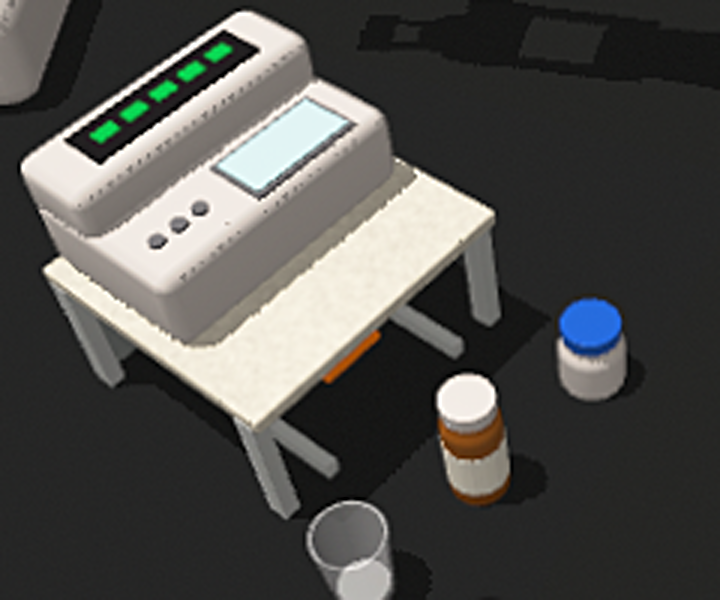

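View pics/scB.png

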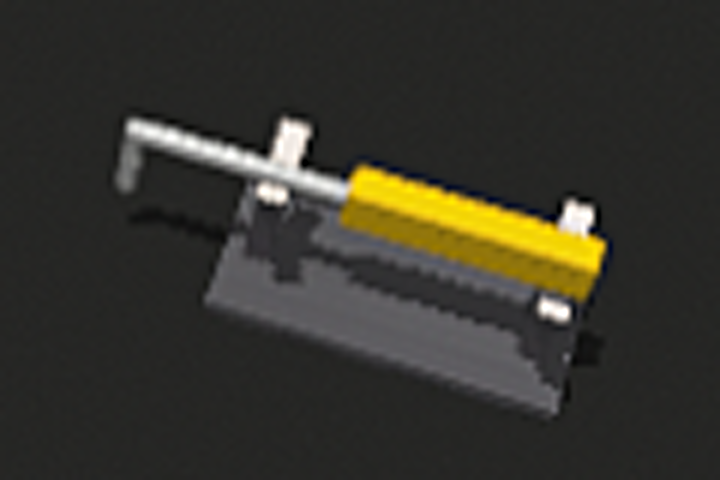

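```bash
cat > m.py <<'E'
from h import *
P={n:camera_params(n) for n in('top','scene')}
I={'top':cv2.imread('pics/top0.png'),'scene':cv2.imread('pics/scene0.png')}
def blob(n,lo,hi,roi):
    x0,y0,x1,y1=roi
    m=cv2.inRange(cv2.cvtColor(I[n],cv2.COLOR_BGR2HSV),lo,hi);r=np.zeros_like(m);r[y0:y1,x0:x1]=m[y0:y1,x0:x1]
    nn,l,s,c=cv2.connectedComponentsWithStats(r);i=1+np.argmax(s[1:,4]);return c[i],s[i],(l==i)
np.set_printoptions(precision=1,suppress=True)
W=((0,0,170),(180,60,255));B=((105,120,100),(125,255,255));O=((5,80,80),(20,255,255));Y=((20,120,60),(35,255,255))
c,s,_=blob('top',*W,(295,150,330,185));print('cap top',c,s,plane(P['top'],c,120))
c2,s,_=blob('scene',*W,(210,210,245,230));print('cap sc',c2,s)
c,s,_=blob('top',*B,(270,200,330,250));print('jar',c,s,plane(P['top'],c,75))
c,s,m=blob('top',*O,(120,130,220,220));print('coaster top',c,s,plane(P['top'],c,6))
c2,s,_=blob('scene',*O,(330,260,430,350));print('coaster sc',c2,s,plane(P['scene'],c2,6))
for n,roi in(('top',(120,240,250,300)),('scene',(330,170,450,250))):
    c,s,m=blob(n,*Y,roi);r=cv2.minAreaRect(np.argwhere(m)[:,::-1].astype(np.float32));print('handle',n,c,s,r);print(cv2.boxPoints(r))
c,s,m=blob('scene',*O,(165,195,205,222));print('orange loop',c,s);q=np.argwhere(m)[:,::-1];print(q[q[:,0].argmin()],q[q[:,0].argmax()])
f=lambda n,x,y,s,ox,oy:np.array([(x+.5)/s-.5+ox,(y+.5)/s-.5+oy])
# board corners
t=[f('top',725,128,3,120,80),f('top',660,456,3,120,80)]
sc=[f('s',252,422,3,70,90),f('s',496,212,3,70,90)]
for a,b,z in zip(t,sc,(145,145)):
    print('board',a,plane(P['top'],a,145),b,plane(P['scene'],b,145),tri([(P['top'],a),(P['scene'],b)]))
# rod end, handle
a=f('t',588,283,6,130,220);b=f('s',128,122,6,330,170);print('bend',tri([(P['top'],a),(P['scene'],b)]))
for (a,z) in (((104,292),74),((104,334),74),((356,282),74),((356,322),74),((590,290),67)):
    a=f('t',*a,6,130,220);print('hand top',plane(P['top'],a,z))
for a in ((604,240),(356,165)):
    b=f('s',*a,6,330,170);print('hand sc far top edge',plane(P['scene'],b,74))
b=f('s',125,190,6,330,170);print('tip',plane(P['scene'],b,22))
E
python3 m.py
```

```text
cap top [312.7 165.4] [304 157  19  18 265] [648.3 -91.  120. ]
cap sc [225.  222.2] [216 215  19  15 242]
jar [297.8 221.4] [288 212  21  20 312] [505.6 -53.8  75. ]
coaster top [170.6 176.4] [ 149  156   44   42 1427] [634.3 299.1   6. ]
coaster sc [379.  303.5] [ 355  281   49   46 1783] [639.4 298.9   6. ]
handle top [167.  270.4] [146 266  44  10 328] ((167.51466369628906, 270.52740478515625), (8.080216407775879, 43.150020599365234), 88.40885925292969)
[[145.8 267.1]
 [189.  265.9]
 [189.2 274. ]
 [146.1 275.2]]
handle scene [408.2 208.1] [387 197  44  23 475] ((408.3238525390625, 208.16371154785156), (44.264015197753906, 10.976519584655762), 17.354022979736328)
[[385.6 206.8]
 [388.8 196.3]
 [431.1 209.5]
 [427.8 220. ]]
orange loop [186.8 208.5] [177 200  20  18  80]
[177 215] [196 201]
board [361.3 122.3] [ 752.9 -211.9  145. ] [153.7 230.3] [ 754.8 -215.3  145. ] (array([ 754. , -213.6,  144.7]), [np.float64(1.8637937552096322), np.float64(1.8637937552095891)])
board [339.7 231.7] [ 479.1 -154.7  145. ] [235.  160.3] [ 484.1 -152.8  145. ] (array([ 479.1, -155.8,  139.2]), [np.float64(0.24577211260460766), np.float64(0.24577211260447837)])
bend (array([386.4, 133.8,  65.6]), [np.float64(0.6105216181249024), np.float64(0.6105216181248704)])
hand top [385.6 342.6  74. ]
hand top [367.4 342.5  74. ]
hand top [388.9 233.4  74. ]
hand top [371.4 233.4  74. ]
hand top [383.7 132.2  67. ]
hand sc far top edge [371.1 342.   74. ]
hand sc far top edge [375.4 233.5  74. ]
tip [386.9 139.2  22. ]
```

```bash
cat >> m.py <<'E'
print('-----')
f3=lambda x,y:f('t',x,y,3,120,80)
print('beaker rim',plane(P['top'],f3(617,120),80)); print('flask top',plane(P['top'],f3(460,84),100),plane(P['top'],f3(463,112),0))
o=np.array([617.5,-183.5,0]);ey=np.array([.209,.978,0]);ey/=np.linalg.norm(ey);ex=np.array([ey[1],-ey[0],0])
for px in ((323,381),(380,334),(324,378),(378,333)):
    X=plane(P['scene'],f('s',*px,3,70,90),49);d=X-o;print('loop',X,d@ex,d@ey)
for b in ((467,395),):
    X=tri([(P['scene'],f('s',*b,3,70,90)),(P['top'],f3(579,257))]);print('cap tri',X, plane(P['scene'],f('s',*b,3,70,90),120), plane(P['top'],f3(579,257),120))
E
python3 m.py | sed -n '/-----/,$p'
```

```text
-----
beaker rim [ 775.9 -128.7   80. ]
flask top [802.6  10.1 100. ] [803.5   8.6   0. ]
loop [ 644.4 -244.9   49. ] 39.144112580410635 -54.46428537335381
loop [ 578.6 -227.5   49. ] -28.84154009867327 -51.11319325377339
loop [ 641.3 -246.    49. ] 36.29255424284015 -56.10588523827683
loop [ 578.4 -229.7   49. ] -28.610749462434253 -53.35262128892664
cap tri (array([648.8, -91.2, 119.8]), [np.float64(0.464025686581152), np.float64(0.4640256865811489)]) [649.1 -91.6 120. ] [648.6 -90.8 120. ]
```

Call:
apply_moves(
  rows="1 0 0.7 1.2 0.3 0 0.9; 0 0 1.5 2 3.5 0.7 0.9; 0 0 2.5 3 5 1 0.9; 0 0 3.5 4 6.5 1.2 0.9; 0 0 4.5 4.9 8 1.5 0.9; 0 0 5.5 6 9.5 1.5 0.9; 0 0 6.5 7 11 1.5 0.9; 0 0 7.5 8 12.5 1.5 0.9; 0 0 7.8 9 14 1.5 0.9; 0 0 7.8 10 15.4 1.2 0.9; 0 0 7.8 11.2 16.5 0.8 0.9; 0 0 7.8 12.7 17 0.4 0.9",
)

```text
clock: 1.15
ee_pos: [448.7, -130.8, 324.8]
orientation: [[0.002, 0.848, -0.531], [-0.001, -0.531, -0.848], [-1.0, 0.002, -0.0]]
wrist_force: [0.6, -0.9, 0.4]
grip_width: 84.4
```

Call:
apply_moves(
  rows="0 0 0 0 0 0 0.9; 0 0 0 0 0 0 0.9",
)

```text
clock: 1.32
ee_pos: [448.9, -131.7, 322.5]
orientation: [[-0.003, 0.849, -0.528], [0.001, -0.528, -0.849], [-1.0, -0.003, 0.001]]
wrist_force: [-0.5, -0.9, 1.3]
grip_width: 84.2
```

Call:
apply_moves(
  rows="0 0 0 1.4 0.3 -0.1 0.9; 0 0 0 3 0.6 -0.3 0.9; 0 0 0 4.6 0.9 -0.6 0.9; 0 0 0 6.2 1.2 -0.9 0.9; 0 0 0 7.4 1.5 -1 0.9; 0 0 0 8 1.62 -1 0.9; 0 0 0 8 1.62 -1 0.9",
)

```text
clock: 1.9
ee_pos: [649.9, -94.1, 296.7]
orientation: [[-0.002, 0.847, -0.532], [0.0, -0.532, -0.847], [-1.0, -0.002, 0.001]]
wrist_force: [-0.9, -0.7, 0.4]
grip_width: 84.6
```

Run:
```python
from h import *
print(env.read_state()['ee_pos'])
p=camera_params('wrist');np.save('pics/w1.npy',p,allow_pickle=True)
cv2.imwrite('pics/w1.png',snapshot('wrist'))
print(proj(p,[[648.8,-91.2,120],[648.8,-91.2,0]]))
```

```text
[649.85543205 -94.06244216 296.74602789]
[[280.58548447 214.05451676]
 [281.53012081 186.54214044]]
```

View pics/w1.png

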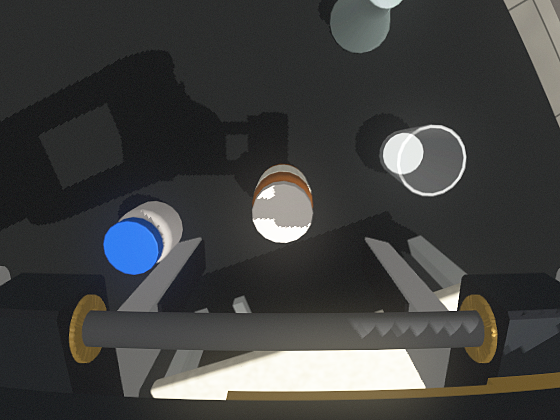

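Call:
apply_moves(
  rows="0 0 0 -0.04 0.1 -1 0.9; 0 0 0 -0.04 0.1 -2.4 0.9; 0 0 0 -0.04 0.1 -3.8 0.9; 0 0 0 -0.04 0.1 -5.0 0.9; 0 0 0 -0.04 0.1 -5.8 0.9; 0 0 0 -0.04 0.1 -6.12 0.9; 0 0 0 -0.04 0.1 -6.12 0.9; 0 0 0 -0.04 0.1 -6.12 0.6;0 0 0 -0.04 0.1 -6.12 0.5; 0 0 0 -0.04 0.1 -6.12 0.5; 0 0 0 -0.04 0.1 -6.12 0.5; 0 0 0 -0.04 0.1 -6.12 0.5",
  newtons=22,
)

```text
clock: 2.95
ee_pos: [648.2, -90.5, 147.5]
orientation: [[0.003, 0.847, -0.531], [-0.001, -0.531, -0.847], [-1.0, 0.003, -0.001]]
wrist_force: [1.6, -1.5, 2.0]
grip_width: 54.8
```

Call:
apply_moves(
  rows="0 0 0 0 0 0 0.4; 0 0 0 0 0 0 0.4; 0 0 0 0 0 0 0.4; 0 0 0 0 0 0 0.4",
)

```text
clock: 3.28
ee_pos: [648.5, -90.7, 147.4]
orientation: [[0.004, 0.847, -0.532], [-0.001, -0.532, -0.847], [-1.0, 0.004, -0.001]]
wrist_force: [2.8, -1.2, 6.4]
grip_width: 51.4
```

Call:
apply_moves(
  rows="0 0 0 0 0 0.3 0.4; 0 0 0 0 0 0.7 0.4; 0 0 0 0 0 1 0.4; 0 0 0 0 0 1 0.4",
)

```text
clock: 3.62
ee_pos: [647.6, -90.1, 172.3]
orientation: [[0.001, 0.847, -0.531], [-0.0, -0.531, -0.847], [-1.0, 0.001, -0.001]]
wrist_force: [-0.3, 0.5, -2.2]
grip_width: 51.5
```

Run:
```python
from h import *
print(env.read_state())
cv2.imwrite('pics/w2.png',snapshot('wrist'))
cv2.imwrite('pics/s2.png',cv2.resize(snapshot('scene')[90:290,120:360],None,fx=3,fy=3))
```

```text
{'clock': 3.6167, 'joints': array([-2.25027049e-01,  3.70076641e-01,  1.29131008e+00,  2.61163818e-04,
        1.47899791e+00,  3.35100052e-01]), 'dq': array([-0.00128406,  0.00392284,  0.01241237, -0.0031668 , -0.028036  ,
        0.00012632]), 'joint_efforts': array([-8.34189181e-03, -4.45286357e+01, -2.88605583e+01,  6.95707882e-02,
        2.57887328e-01, -3.20915897e-03]), 'ee_pos': array([647.5665293 , -90.09894598, 172.26546965]), 'orientation': array([[ 1.23558965e-03,  8.47174301e-01, -5.31313633e-01],
       [-1.60407272e-05, -5.31314022e-01, -8.47174958e-01],
       [-9.99999237e-01,  1.05528326e-03, -6.42896812e-04]]), 'wrist_force': array([-0.25360809,  0.53448619, -2.192782  ]), 'torque': array([-0.07077804, -0.10931437, -0.03913203]), 'grip_width': 51.47365064251571}
```

View pics/w2.png

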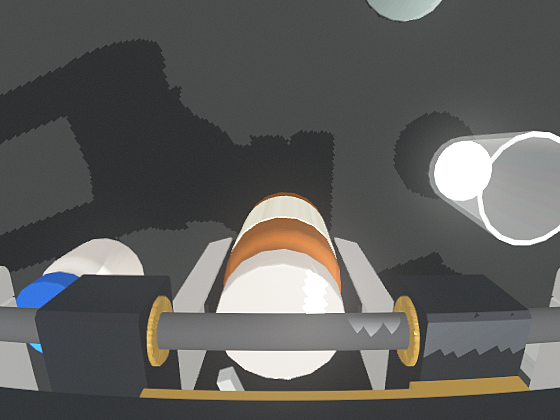

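View pics/s2.png

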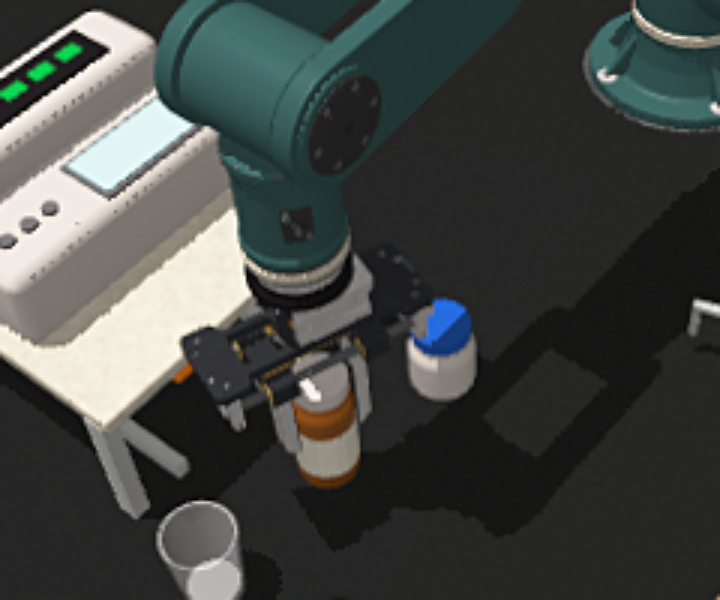

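Call:
apply_moves(
  rows="0 0 0 0 0.3 0.3 0.4; 0 0 0 0 1 0.6 0.4; 0 0 0 0 2.1 0.8 0.4; 0 0 0 -0.1 3.5 0.8 0.4; 0 0 0 -0.1 5 0.8 0.4; 0 0 0 -0.2 6.5 0.8 0.4; 0 0 0 -0.2 8 0.8 0.4; 0 0 0 -0.3 9.5 0.8 0.4; 0 0 0 -0.3 11 0.8 0.4; 0 0 0 -0.4 12.5 0.8 0.4; 0 0 0 -0.45 13.8 0.8 0.4; 0 0 0 -0.45 14.8 0.8 0.4",
)

```text
clock: 4.72
ee_pos: [634.6, 283.5, 190.5]
orientation: [[-0.002, 0.848, -0.529], [0.001, -0.529, -0.848], [-1.0, -0.002, -0.0]]
wrist_force: [0.1, -0.3, -2.9]
grip_width: 51.7
```

Call:
apply_moves(
  rows="0 0 0 0 0.5 -0.2 0.4; 0 0 0 0 0.7 -0.4 0.4; 0 0 0 0 0.76 -0.6 0.4; 0 0 0 0 0.76 -0.8 0.4; 0 0 0 0 0.76 -0.8 0.4; 0 0 0 0 0.76 -0.8 0.4",
)

```text
clock: 5.22
ee_pos: [636.2, 296.8, 169.8]
orientation: [[-0.002, 0.846, -0.533], [-0.001, -0.533, -0.846], [-1.0, -0.001, 0.002]]
wrist_force: [-0.0, -0.4, -3.2]
grip_width: 52.0
```

Run:
```python
from h import *
s=env.read_state();print(s['ee_pos'],s['wrist_force'],s['grip_width'],s['joints'])
cv2.imwrite('pics/s3.png',cv2.resize(snapshot('scene')[180:380,270:510],None,fx=3,fy=3))
```

```text
[636.15037616 296.81600846 169.79937196] [-0.00820967 -0.36290881 -3.16807808] 52.02553171645435 [ 3.56043348e-01  4.78438718e-01  1.14721030e+00 -5.58187059e-04
  1.51803630e+00  9.18604704e-01]
```

View pics/s3.png

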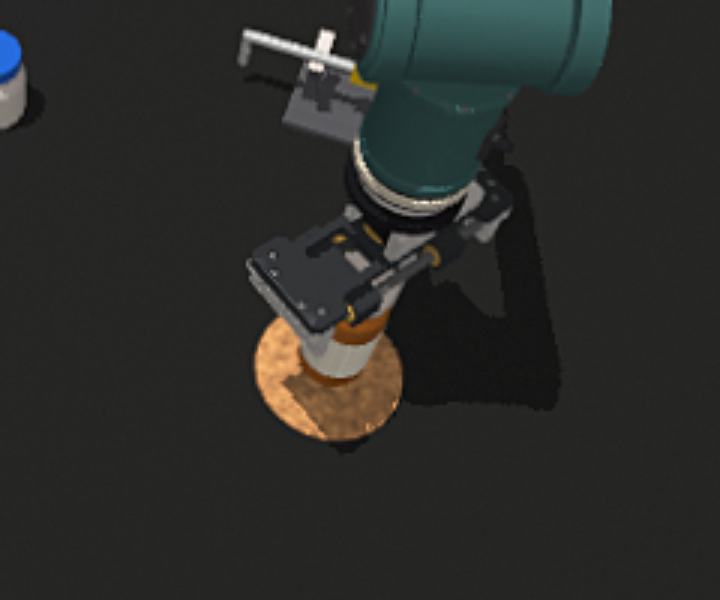

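Call:
apply_moves(
  rows="0 0 0 0 0.08 -0.2 0.4; 0 0 0 0 0.08 -0.4 0.4; 0 0 0 0 0.08 -0.5 0.4; 0 0 0 0 0.08 -0.57 0.4; 0 0 0 0 0.08 -0.6 0.4; 0 0 0 0 0.08 -0.6 0.4; 0 0 0 0 0.08 -0.6 0.4",
)

```text
clock: 5.85
ee_pos: [636.1, 300.8, 155.9]
orientation: [[0.0, 0.847, -0.531], [-0.0, -0.531, -0.847], [-1.0, 0.0, -0.0]]
wrist_force: [0.3, 0.1, -3.1]
grip_width: 51.8
```

Still hanging (−3 N). Lower by small steps until the weight goes.

Call:
apply_moves(
  rows="0 0 0 0 0 -0.04 0.4; 0 0 0 0 0 -0.06 0.4; 0 0 0 0 0 -0.08 0.4; 0 0 0 0 0 -0.08 0.4; 0 0 0 0 0 -0.08 0.4",
)

```text
clock: 6.27
ee_pos: [636.1, 300.7, 153.8]
orientation: [[0.0, 0.847, -0.531], [-0.0, -0.531, -0.847], [-1.0, 0.0, 0.0]]
wrist_force: [0.3, 0.4, -3.1]
grip_width: 51.6
```

Call:
apply_moves(
  rows="0 0 0 0 0 -0.02 0.4; 0 0 0 0 0 -0.04 0.4; 0 0 0 0 0 -0.04 0.4; 0 0 0 0 0 -0.04 0.4",
)

```text
clock: 6.6
ee_pos: [636.2, 300.8, 153.5]
orientation: [[0.001, 0.847, -0.531], [0.0, -0.531, -0.847], [-1.0, 0.0, -0.001]]
wrist_force: [-1.0, 0.5, 0.1]
grip_width: 51.5
```

Call:
apply_moves(
  rows="0 0 0 0 0 0 0.6; 0 0 0 0 0 0 0.7; 0 0 0 0 0 0 0.8; 0 0 0 0 0 0 0.8; 0 0 0 0 0 0 0.8; 0 0 0 0 0 0.5 0.8; 0 0 0 0 0 1.5 0.8; 0 0 0 0 0 3 0.8; 0 0 0 0 0 4.5 0.8; 0 0 0 0 0 6 0.8",
)

```text
clock: 7.43
ee_pos: [635.7, 300.6, 305.3]
orientation: [[0.0, 0.847, -0.531], [0.0, -0.531, -0.847], [-1.0, 0.0, -0.0]]
wrist_force: [0.0, 0.4, -0.1]
grip_width: 75.3
```

Run:
```python
from h import *
s=env.read_state();print(s['ee_pos'],s['wrist_force'],s['grip_width'],s['joints'])
cv2.imwrite('pics/s4.png',cv2.resize(snapshot('scene')[180:380,270:510],None,fx=3,fy=3))
```

```text
[635.70662543 300.63783796 305.32541834] [ 0.00110154  0.37590822 -0.07969155] 75.31871181511922 [ 3.61188438e-01  4.39372760e-01  9.32983264e-01 -4.04011785e-05
  1.76886197e+00  9.21413793e-01]
```

View pics/s4.png

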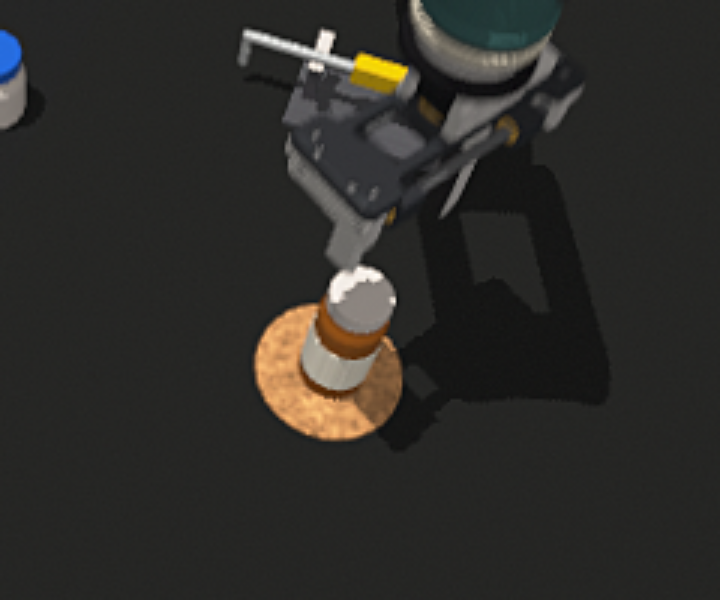

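Call:
apply_moves(
  rows="0 0 1 -1 0 0 0.6; 0 0 2.2 -2.4 -0.1 0 0.5; 0 0 3.4 -3.9 -0.2 0 0.5; 0 0 4.6 -5.4 -0.3 0 0.5; 0 0 5.8 -6.9 -0.4 0 0.5; 0 0 6.8 -8.4 -0.5 0 0.5; 0 0 6.8 -9.6 -0.5 0 0.5; 0 0 6.8 -10.2 -0.5 0 0.5; 0 0 6.8 -10.2 -0.5 0 0.5; 0 0 6.8 -10.2 -0.5 0 0.5; 0 0 6.8 -10.2 -0.5 0 0.5",
)

```text
clock: 8.4
ee_pos: [381.8, 288.3, 303.4]
orientation: [[0.002, 0.999, 0.033], [0.001, 0.033, -0.999], [-1.0, 0.002, -0.0]]
wrist_force: [-0.7, 0.5, -0.5]
grip_width: 46.8
```

Run:
```python
from h import *
s=env.read_state();print(s['ee_pos'],s['orientation'],s['grip_width'],s['joints'])
import pickle
p=camera_params('wrist');pickle.dump(p,open('pics/w5.pkl','wb'))
cv2.imwrite('pics/w5.png',snapshot('wrist'))
cv2.imwrite('pics/t5.png',cv2.resize(snapshot('top')[130:330,100:340],None,fx=3,fy=3))
```

```text
[381.84816095 288.28256493 303.43633557] [[ 1.68487450e-03  9.99460111e-01  3.28123045e-02]
 [ 5.24619813e-04  3.28114632e-02 -9.99461421e-01]
 [-9.99998443e-01  1.70118105e-03 -4.69053379e-04]] 46.77734138721586 [ 5.28307211e-01 -7.42738693e-02  1.53165811e+00 -3.98688477e-04
  1.68248880e+00  4.95444633e-01]
```

View pics/w5.png

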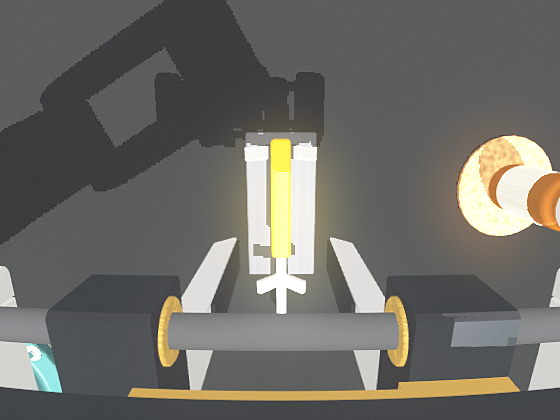

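View pics/t5.png

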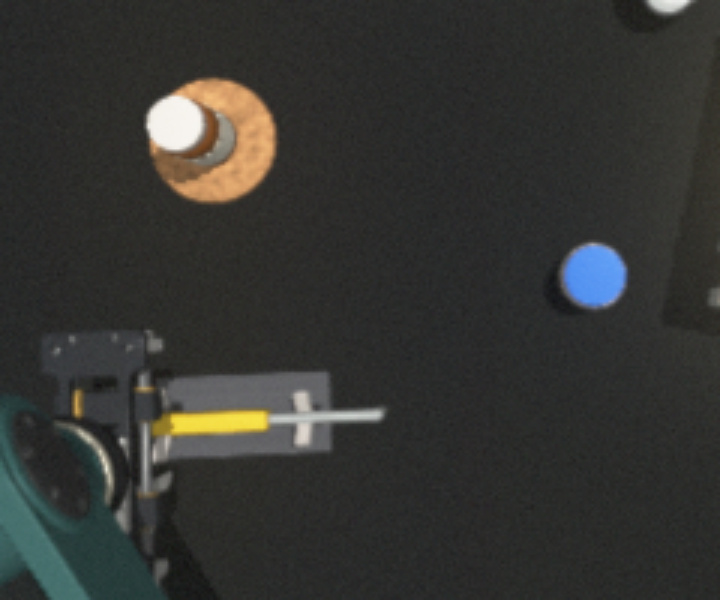

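Run:
```python
from h import *
import pickle
p=pickle.load(open('pics/w5.pkl','rb'))
np.set_printoptions(precision=1,suppress=True)
I=cv2.imread('pics/w5.png');h=cv2.cvtColor(I,cv2.COLOR_BGR2HSV)
m=cv2.inRange(h,(22,120,150),(35,255,255));m[:130]=0;m[262:]=0;m[:,:265]=0;m[:,300:]=0
for r in range(135,262,10):
    c=np.where(m[r])[0]
    if len(c): print(r,c.min(),c.max(),plane(p,((c.min()+c.max())/2,r),74))
for uv in ((281,139),(281,257),(282,300)): print(plane(p,uv,74),plane(p,uv,67))
```

```text
145 270 290 [378.  339.1  74. ]
155 271 290 [378.7 330.4  74. ]
165 271 290 [379.  321.6  74. ]
175 271 290 [379.3 312.8  74. ]
185 271 290 [379.6 303.8  74. ]
195 271 290 [379.8 294.7  74. ]
205 271 290 [380.1 285.5  74. ]
215 271 289 [380.  276.1  74. ]
225 271 289 [380.2 266.6  74. ]
235 271 289 [380.5 257.   74. ]
245 271 290 [381.3 247.3  74. ]
255 272 289 [381.6 237.4  74. ]
[378.7 344.3  74. ] [378.7 344.   67. ]
[382.1 235.4  74. ] [382.2 232.7  67. ]
[384.5 190.7  74. ] [384.6 187.   67. ]
```

Call:
apply_moves(
  rows="0 0 0 -0.07 0.03 -1 0.5; 0 0 0 -0.07 0.03 -2.4 0.5; 0 0 0 -0.07 0.03 -3.8 0.5; 0 0 0 -0.07 0.03 -5.2 0.5; 0 0 0 -0.07 0.03 -6.1 0.5; 0 0 0 -0.07 0.03 -6.5 0.5; 0 0 0 -0.07 0.03 -6.54 0.5; 0 0 0 -0.07 0.03 -6.54 0.5; 0 0 0 -0.07 0.03 -6.54 0.5",
  newtons=20,
)

```text
clock: 9.25
ee_pos: [380.8, 289.6, 141.2]
orientation: [[0.003, 0.999, 0.033], [0.002, 0.033, -0.999], [-1.0, 0.003, -0.002]]
wrist_force: [0.4, -0.4, -0.2]
grip_width: 47.0
```

Call:
apply_moves(
  rows="0 0 0 0 0 0 0.4; 0 0 0 0 0 0 0.3; 0 0 0 0 0 0 0.24; 0 0 0 0 0 0 0.2; 0 0 0 0 0 0 0.15; 0 0 0 0 0 0 0.1; 0 0 0 0 0 0 0.1; 0 0 0 0 0 0 0.1",
  newtons=20,
)

```text
clock: 9.92
ee_pos: [379.6, 289.1, 139.9]
orientation: [[0.001, 0.999, 0.033], [0.0, 0.033, -0.999], [-1.0, 0.001, -0.0]]
wrist_force: [-0.2, -0.2, 3.0]
grip_width: 18.1
```

Run:
```python
from h import *
s=env.read_state();print(s)
cv2.imwrite('pics/s6.png',cv2.resize(snapshot('scene')[120:320,270:510],None,fx=3,fy=3))
```

```text
{'clock': 9.9167, 'joints': array([ 5.32090860e-01,  1.81045762e-02,  1.77456424e+00, -1.66025054e-04,
        1.34769669e+00,  4.98825818e-01]), 'dq': array([-1.24587659e-03, -4.01558555e-04, -4.95850559e-04,  9.92316731e-06,
        7.87694325e-04, -1.87543034e-04]), 'joint_efforts': array([-4.90879349e-02, -2.71443522e+01, -2.63329285e+01,  1.49126253e-01,
       -6.31881558e-03,  1.43367662e-01]), 'ee_pos': array([379.62623855, 289.12984091, 139.87577288]), 'orientation': array([[ 1.13963571e-03,  9.99444892e-01,  3.32957744e-02],
       [ 4.83050809e-04,  3.32952420e-02, -9.99445443e-01],
       [-9.99999234e-01,  1.15508727e-03, -4.44838217e-04]]), 'wrist_force': array([-0.15181949, -0.17580224,  2.97209555]), 'torque': array([-0.03228268, -0.08818746,  0.152878  ]), 'grip_width': 18.09675670593354}
```

View pics/s6.png

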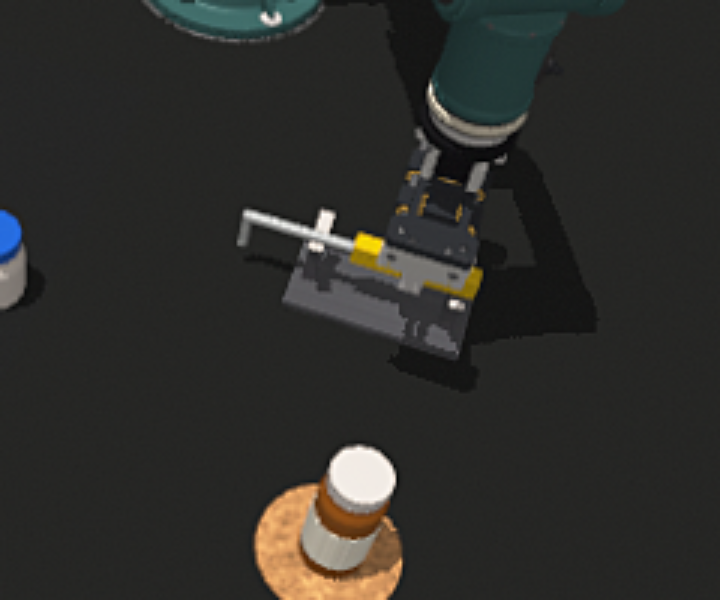

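Call:
apply_moves(
  rows="0 0 0 0 0 0 0.1; 0 0 0 0 0 0 0.1; 0 0 0 0 0 0.3 0.1; 0 0 0 0 0 0.8 0.1; 0 0 0 0 0 1.5 0.1; 0 0 0 0 0 2.3 0.1; 0 0 0 0 0 3 0.1; 0 0 0 0 0 3.4 0.1; 0 0 0 0 0 3.4 0.1; 0 0 0 0 0 3.4 0.1",
  newtons=50,
)

```text
clock: 10.8
ee_pos: [379.1, 288.9, 223.8]
orientation: [[-0.001, 0.999, 0.033], [-0.0, 0.033, -0.999], [-1.0, -0.001, 0.0]]
wrist_force: [-0.1, -0.5, -1.4]
grip_width: 17.7
```

Run:
```python
from h import *
s=env.read_state();print(s['ee_pos'],s['orientation'],s['grip_width'],s['wrist_force'])
a=snapshot('scene');cv2.imwrite('pics/s7f.png',a);b=snapshot('top');cv2.imwrite('pics/t7f.png',b)
cv2.imwrite('pics/s7.png',cv2.resize(a[150:250,310:450],None,fx=5,fy=5))
cv2.imwrite('pics/t7.png',cv2.resize(b[210:310,120:260],None,fx=5,fy=5))
```

```text
[379.10658932 288.8506408  223.84564849] [[-5.24182082e-04  9.99457102e-01  3.29427863e-02]
 [-3.12641029e-04  3.29426254e-02 -9.99457196e-01]
 [-9.99999814e-01 -5.34196820e-04  2.95203363e-04]] 17.67911005722064 [-0.09464167 -0.45360428 -1.42462457]
```

View pics/s7.png

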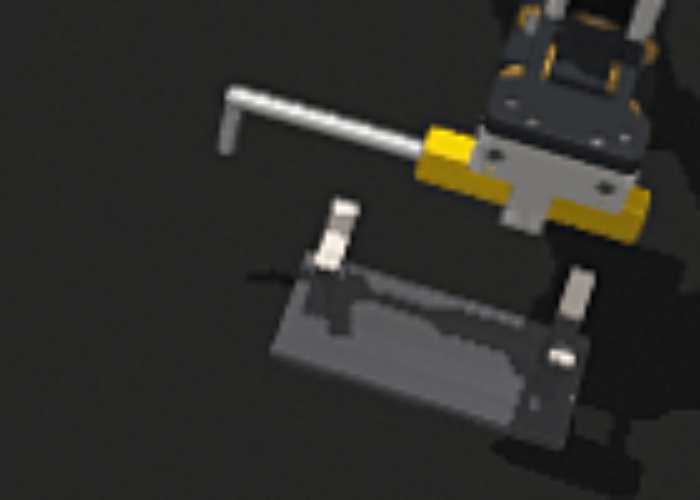

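View pics/t7.png

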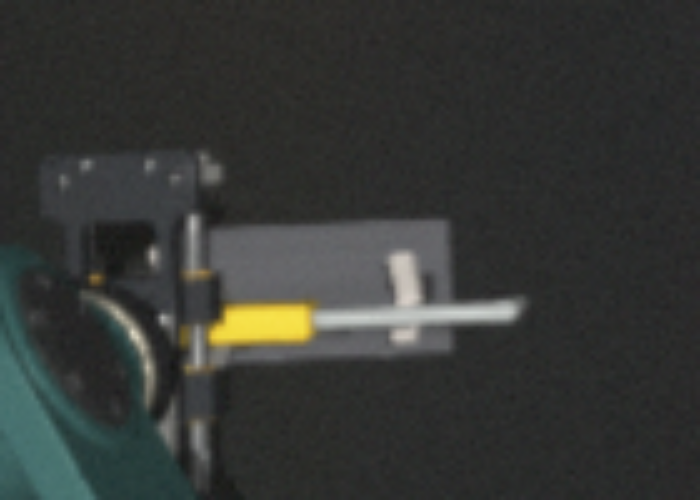

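Run:
```python
from h import *
import pickle
np.set_printoptions(precision=1,suppress=True)
I=cv2.imread('pics/scene0.png')
cv2.imwrite('pics/loop.png',cv2.resize(I[185:235,155:225],None,fx=11,fy=11,interpolation=cv2.INTER_NEAREST))
T=camera_params('top');S=camera_params('scene')
g=lambda x,y,ox,oy:((x+.5)/5-.5+ox,(y+.5)/5-.5+oy)
print(tri([(S,g(232,90,310,150)),(T,g(522,302,120,210))]), plane(S,g(227,153,310,150),106))
th=0.0333;t=np.array([379.1,288.9,223.8]);print('pred bend',t+150*np.array([np.sin(th),-np.cos(th),0])-[0,0,78])
```

```text
(array([386.3, 133.9, 149.8]), [np.float64(2.202229983457822), np.float64(2.2022299834577694)]) [386.1 139.8 106. ]
pred bend [384.1 139.  145.8]
```

View pics/loop.png

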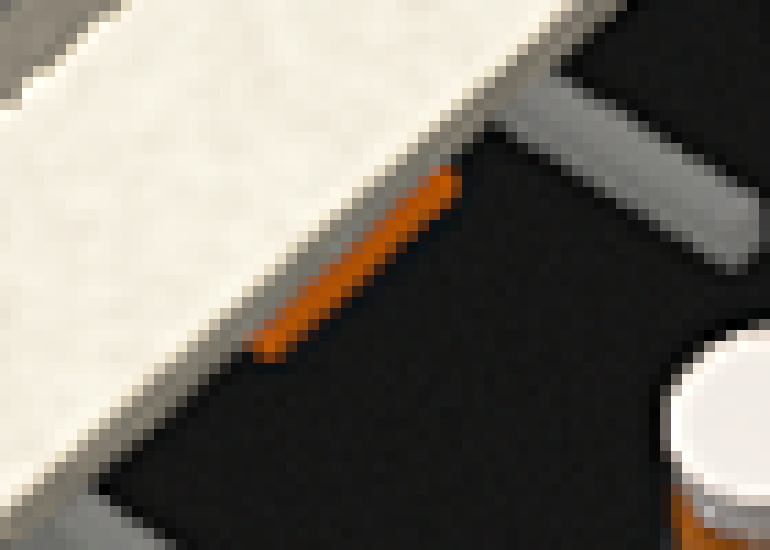

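```bash
cat > wc.py <<'E'
from h import *
from scipy.spatial.transform import Rotation as Ro
np.set_printoptions(precision=2,suppress=True)
s=env.read_state();p=camera_params('wrist')
Tt=np.eye(4);Tt[:3,:3]=s['orientation'];Tt[:3,3]=s['ee_pos']
C=np.linalg.inv(Tt)@p['cam_to_world']
O=np.array([617.5,-183.5,0]);a=np.radians(-12.2)
ex=np.array([np.cos(a),np.sin(a),0]);ey=np.array([-np.sin(a),np.cos(a),0]);ez=np.array([0,0,1.])
def rp(x,y,z): return O+x*ex+y*ey+z*ez
def toolR(tilt): # jaw along ex ; tilt>0 raises hook
    R0=np.column_stack([-ez,ex,-ey]); return Ro.from_rotvec(-np.radians(tilt)*ex*-1*-1).as_matrix()@R0
E
python3 - <<'E'
from wc import *
print(C)
for tilt in (20,30,40,-30):
  R=toolR(tilt);
  for y,z in ((200,200),(240,200),(240,250),(280,220)):
    T=np.eye(4);T[:3,:3]=R;T[:3,3]=rp(0,y,z)
    q=dict(p);q['cam_to_world']=T@C
    tip=T[:3,3]+R@np.array([118,0,150]); bend=T[:3,3]+R@np.array([78,0,150])
    c=q['cam_to_world'][:3,3]-O
    print(tilt,y,z,'cam',c@ey,c[2],'tip',(tip-O)@ey,tip[2],'bend',(bend-O)@ey,bend[2],'px',proj(q,[rp(-30,-57,49),rp(30,-57,49),rp(0,0,130),rp(0,-30,0),bend]).round().tolist())
E
```

```text
[[  0.    -0.24   0.97 -82.25]
 [  1.    -0.    -0.    -0.09]
 [  0.     0.97   0.24 -68.49]
 [  0.     0.     0.     1.  ]]
20 200 200 cam 292.4867942470965 253.8641835172142 tip 18.687729969684842 140.41929224611312 bend 32.368535702711576 178.00699707754947 px [[255.0, 378.0], [312.0, 378.0], [283.0, 434.0], [283.0, 324.0], [283.0, 488.0]]
20 240 200 cam 332.4867942470965 253.8641835172142 tip 58.68772996968484 140.41929224611312 bend 72.36853570271157 178.00699707754947 px [[256.0, 397.0], [310.0, 397.0], [283.0, 454.0], [283.0, 346.0], [283.0, 488.0]]
20 240 250 cam 332.4867942470965 303.8641835172142 tip 58.68772996968484 190.41929224611312 bend 72.36853570271157 228.00699707754947 px [[259.0, 358.0], [307.0, 358.0], [283.0, 398.0], [283.0, 313.0], [283.0, 488.0]]
20 280 220 cam 372.4867942470965 273.8641835172142 tip 98.68772996968484 160.41929224611312 bend 112.36853570271157 198.00699707754947 px [[259.0, 398.0], [307.0, 398.0], [283.0, 448.0], [283.0, 351.0], [283.0, 488.0]]
30 200 200 cam 300.43512933506685 236.98570225816027 tip 11.096189432334219 172.80900235343623 bend 
[... 1840 characters left out ...]
 618.0], [283.0, 627.0], [283.0, 488.0]]
-30 240 200 cam 258.18700693515916 305.4722245656237 tip 169.0961894323342 22.809002353436227 bend 149.09618943233417 57.450018504813784 px [[250.0, 623.0], [316.0, 623.0], [283.0, 362.0], [283.0, 657.0], [283.0, 488.0]]
-30 240 250 cam 258.18700693515916 355.4722245656237 tip 169.0961894323342 72.80900235343623 bend 149.09618943233417 107.45001850481378 px [[248.0, 664.0], [318.0, 664.0], [283.0, 655.0], [283.0, 626.0], [283.0, 488.0]]
-30 280 220 cam 298.18700693515916 325.4722245656237 tip 209.09618943233417 42.80900235343623 bend 189.0961894323342 77.45001850481378 px [[256.0, 590.0], [310.0, 590.0], [283.0, 247.0], [283.0, 664.0], [283.0, 488.0]]
```

Run:
```python
from wc import *
Rt=toolR(40); rv=Ro.from_matrix(Rt@s['orientation'].T).as_rotvec()
print(np.degrees(rv)/5,(rp(0,240,250)-s['ee_pos'])/25)
```

```text
[-7.97  0.69 -2.69] [11.58 -9.5   1.1 ]
```

Call:
apply_moves(
  rows="-0.2 0 -0.1 0.4 -0.3 0 0.1; -0.8 0.1 -0.3 1.2 -1 0.1 0.1; -1.6 0.1 -0.5 2.3 -1.9 0.2 0.1; -2.4 0.2 -0.8 3.5 -2.9 0.3 0.1; -3.2 0.3 -1.1 4.7 -3.8 0.4 0.1; -4 0.3 -1.3 5.8 -4.8 0.5 0.1; -4.8 0.4 -1.6 7 -5.7 0.7 0.1; -5.6 0.5 -1.9 8.1 -6.7 0.8 0.1; -6.4 0.6 -2.2 9.3 -7.6 0.9 0.1; -7.2 0.6 -2.4 10.4 -8.5 1 0.1; -7.8 0.7 -2.6 11.2 -9.2 1.1 0.1; -8 0.7 -2.7 11.6 -9.5 1.1 0.1",
)

```text
clock: 11.9
ee_pos: [671.6, 48.5, 248.5]
orientation: [[-0.139, 0.977, -0.162], [-0.632, -0.213, -0.745], [-0.762, -0.001, 0.647]]
wrist_force: [-0.5, 0.1, -2.3]
grip_width: 17.5
```

Call:
apply_moves(
  rows="0 0 0 0 0 0 0.1; 0 0 0 0 0 0 0.1; 0 0 0 0 0 0 0.1",
)

```text
clock: 12.15
ee_pos: [668.9, 51.6, 250.9]
orientation: [[-0.136, 0.978, -0.161], [-0.629, -0.21, -0.748], [-0.765, -0.0, 0.643]]
wrist_force: [-0.3, -0.7, -2.5]
grip_width: 17.7
```

Run:
```python
from wc import *
import pickle
print(s['ee_pos'],s['orientation']); pickle.dump((p,s),open('pics/w8.pkl','wb'))
a=snapshot('wrist');cv2.imwrite('pics/w8.png',a)
cv2.imwrite('pics/w8z.png',cv2.resize(a[190:340,183:383],None,fx=4,fy=4,interpolation=cv2.INTER_CUBIC))
cv2.imwrite('pics/s8.png',snapshot('scene'))
```

```text
[668.93  51.64 250.86] [[-0.14  0.98 -0.16]
 [-0.63 -0.21 -0.75]
 [-0.77 -0.    0.64]]
```

View pics/w8.png

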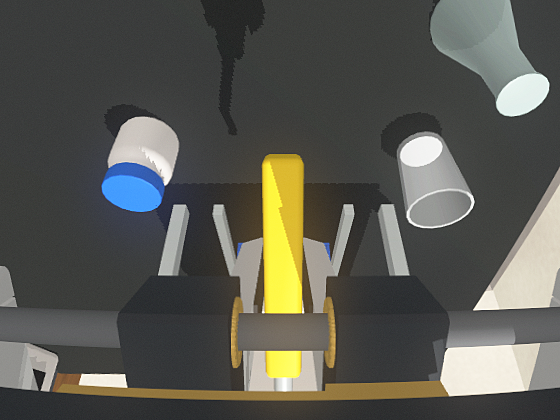

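View pics/w8z.png

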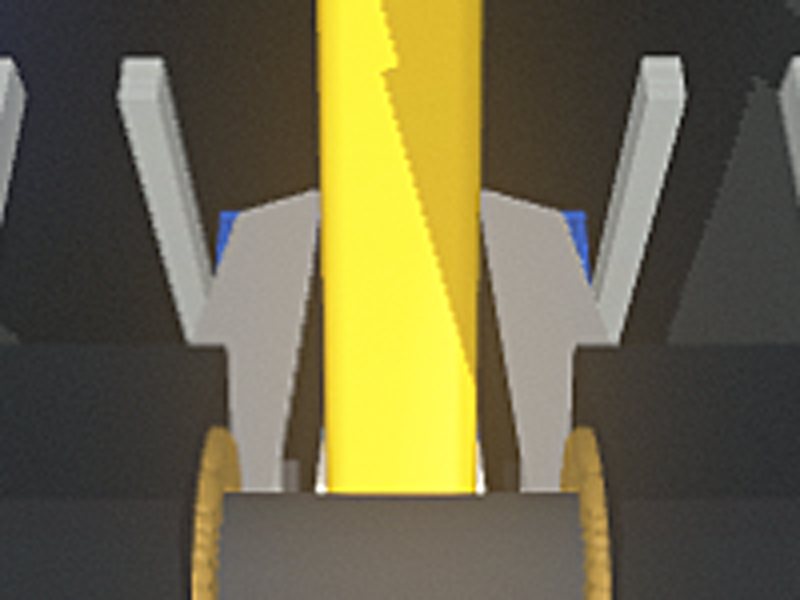

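View pics/s8.png

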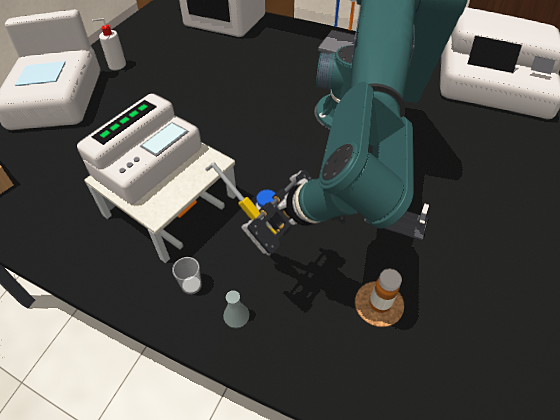

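Call:
apply_moves(
  rows="0 0 0 -0.5 0.1 0 0.1; 0 0 0 -1.5 0.3 0 0.1; 0 0 0 -2.8 0.6 0 0.1; 0 0 0 -3.8 0.8 0 0.1; 0 0 0 -4.3 0.93 0 0.1; 0 0 0 -4.3 0.93 0 0.1; 0 0 0 -4.3 0.93 0 0.1; 0 0 0 -4.3 0.93 0 0.1",
)

```text
clock: 12.92
ee_pos: [562.2, 74.9, 252.5]
orientation: [[-0.132, 0.978, -0.163], [-0.629, -0.21, -0.748], [-0.766, 0.003, 0.643]]
wrist_force: [0.4, 0.1, -1.6]
grip_width: 17.8
```

Run:
```python
from wc import *
import pickle
print(s['ee_pos'],s['orientation']); pickle.dump((p,s),open('pics/w9.pkl','wb'))
a=snapshot('wrist');cv2.imwrite('pics/w9.png',a)
cv2.imwrite('pics/w9z.png',cv2.resize(a[190:340,303:503],None,fx=4,fy=4,interpolation=cv2.INTER_CUBIC))
```

```text
[562.16  74.93 252.5 ] [[-0.13  0.98 -0.16]
 [-0.63 -0.21 -0.75]
 [-0.77  0.    0.64]]
```

View pics/w9.png

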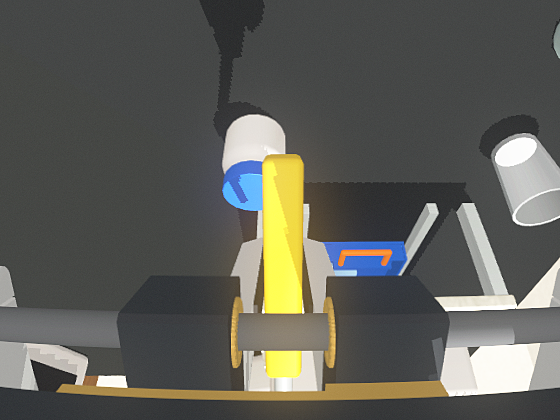

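View pics/w9z.png

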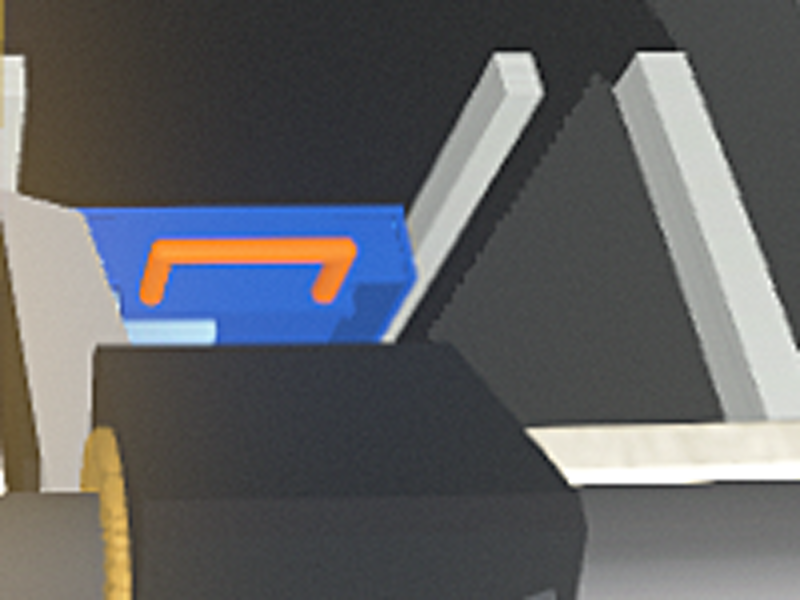

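Run:
```python
from wc import *
import pickle
p,s=pickle.load(open('pics/w9.pkl','rb'))
a=cv2.imread('pics/w9.png');m=cv2.inRange(cv2.cvtColor(a,cv2.COLOR_BGR2HSV),(5,150,120),(18,255,255));m[:240]=0;m[285:]=0;m[:,:330]=0;m[:,400:]=0
g=lambda x,y:((x+.5)/4-.5+303,(y+.5)/4-.5+190)
for c in range(340,393,4):
    r=np.where(m[:,c])[0]
    if len(r): print(c,r.min(),r.max())
for n,uv in (('barL',g(157,252)),('barR',g(352,250)),('legL',g(150,300)),('legR',g(325,299)),('barmid',g(255,251))):
    X=plane(p,uv,45);d=X-O;print(n,X,'riser',d@ex,d@ey)
for n,uv,z in (('frontbotR',g(403,207),5),('edge',g(520,430),130),('edge2',g(800,418),130)):
    X=plane(p,uv,z);d=X-O;print(n,X,'riser',d@ex,d@ey)
```

```text
340 253 265
344 250 259
348 250 255
352 250 255
356 250 254
360 250 254
364 250 254
368 250 254
372 250 254
376 250 254
380 250 254
384 250 264
388 250 259
barL [ 575.4  -232.63   45.  ] riser -30.771893410585292 -56.91432212985887
barR [ 638.41 -245.86   45.  ] riser 33.61672586228636 -56.530922195460164
legL [ 570.47 -266.     45.  ] riser -28.538065339137116 -90.57309820941376
legR [ 630.33 -279.32   45.  ] riser 32.788783604361555 -90.94038445861666
barmid [ 606.93 -239.2    45.  ] riser 1.4368661224054993 -56.673669146565814
frontbotR [ 665.58 -291.94    5.  ] riser 69.90859793582966 -95.82589312632987
edge [ 666.17 -197.44  130.  ] riser 50.51936179318412 -3.3434578996964337
edge2 [ 742.89 -211.28  130.  ] riser 128.4278563928608 -0.6556731639213922
```

Run:
```python
from wc import *
a=np.radians(-12);Ey=np.array([-np.sin(a),np.cos(a),0]);Ex=np.array([np.cos(a),np.sin(a),0])
Rt=np.column_stack([-ez,Ex,-Ey]); rv=Ro.from_matrix(Rt@s['orientation'].T).as_rotvec()
Pin=np.array([603.3,-255.8,0])+150*Ey
Q=Pin+165*Ey+[0,0,250]
print(Pin,Q,np.degrees(rv)/5,(Q-s['ee_pos'])/25)
```

```text
[ 634.49 -109.08    0.  ] [668.79  52.32 250.  ] [ 7.84 -1.64  0.04] [ 4.25 -0.9  -0.09]
```

Call:
apply_moves(
  rows="0.4 -0.1 0 0.2 0 0 0.1; 1.2 -0.3 0 0.6 -0.1 0 0.1; 2.4 -0.5 0 1.3 -0.3 0 0.1; 3.6 -0.8 0 2 -0.4 0 0.1; 4.8 -1 0 2.7 -0.6 0 0.1; 6 -1.3 0 3.4 -0.7 0 0.1; 7.2 -1.5 0 3.9 -0.8 0 0.1; 7.84 -1.64 0.04 4.25 -0.9 0 0.1; 7.84 -1.64 0.04 4.25 -0.9 0 0.1; 7.84 -1.64 0.04 4.25 -0.9 0 0.1; 7.84 -1.64 0.04 4.25 -0.9 0 0.1",
)

```text
clock: 13.88
ee_pos: [667.9, 52.2, 251.1]
orientation: [[-0.003, 0.978, -0.207], [-0.001, -0.207, -0.978], [-1.0, -0.003, 0.002]]
wrist_force: [0.4, 0.3, -2.1]
grip_width: 17.3
```

Run:
```python
from wc import *
print(s['ee_pos'],s['orientation'],s['wrist_force'])
Pin=np.array([634.5,-109.1,180]);Ey=np.array([.2079,.9781,0])
d=s['ee_pos']-Pin;print('along',d@Ey,'lat',d@np.array([.9781,-.2079,0]))
print('shift to A',(Pin+115*Ey-s['ee_pos'])/25,'to Pin',(Pin-s['ee_pos'])/25)
print('tip',s['ee_pos']+s['orientation']@[118,0,150])
a=snapshot('scene');cv2.imwrite('pics/s10.png',cv2.resize(a[120:270,160:360],None,fx=4,fy=4,interpolation=cv2.INTER_CUBIC))
```

```text
[667.91  52.23 251.14] [[-0.    0.98 -0.21]
 [-0.   -0.21 -0.98]
 [-1.   -0.    0.  ]] [ 0.38  0.33 -2.06]
along 164.74482796845572 lat -0.8659216289937319
shift to A [-0.38 -1.95 -2.85] to Pin [-1.34 -6.45 -2.85]
tip [636.49 -94.67 133.44]
```

View pics/s10.png

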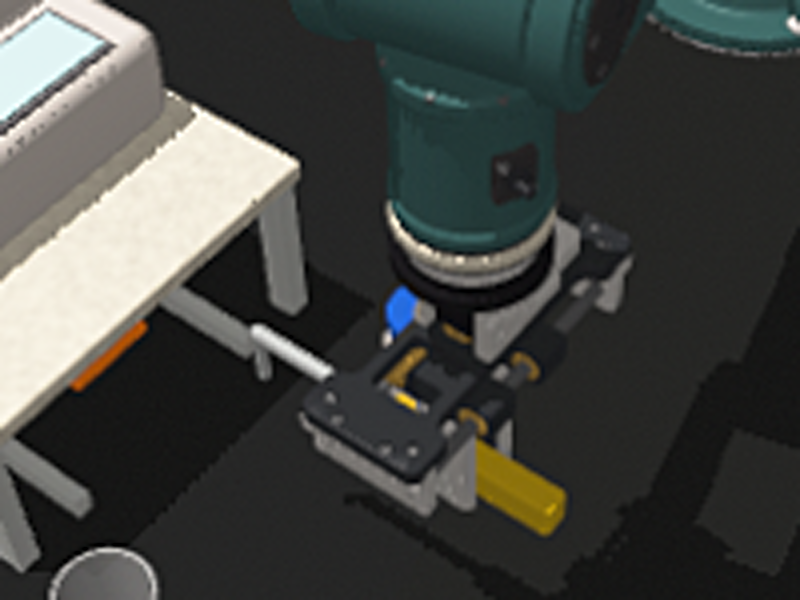

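Run:
```python
from wc import *
S=camera_params('scene')
print(proj(S,[[636.5,-94.7,133.4],s['ee_pos']+s['orientation']@[73,0,154]]), plane(S,(226,214),133.4), plane(S,(160+255/4,120+326/4),178))
```

```text
[[226.21 213.5 ]
 [223.14 200.45]] [637.99 -94.44 133.4 ] [637.55 -95.45 178.  ]
```

Call:
apply_moves(
  rows="0 0 0 -0.05 -0.2 -0.3 0.1; 0 0 0 -0.15 -0.6 -0.9 0.1; 0 0 0 -0.25 -1.1 -1.6 0.1; 0 0 0 -0.32 -1.5 -2.3 0.1; 0 0 0 -0.36 -1.8 -2.7 0.1; 0 0 0 -0.38 -1.95 -2.85 0.1; 0 0 0 -0.38 -1.95 -2.85 0.1; 0 0 0 -0.38 -1.95 -2.85 0.1",
)

```text
clock: 14.6
ee_pos: [658.8, 3.8, 181.2]
orientation: [[-0.0, 0.978, -0.207], [0.0, -0.207, -0.978], [-1.0, -0.0, -0.0]]
wrist_force: [1.0, -1.0, -2.0]
grip_width: 17.4
```

Call:
apply_moves(
  rows="0 0 0 -0.05 -0.25 0 0.1; 0 0 0 -0.16 -0.75 0 0.1; 0 0 0 -0.32 -1.5 0 0.1; 0 0 0 -0.48 -2.25 0 0.1; 0 0 0 -0.64 -3 0 0.1; 0 0 0 -0.8 -3.7 0 0.1; 0 0 0 -0.91 -4.2 0 0.1; 0 0 0 -0.97 -4.52 0 0.1; 0 0 0 -0.97 -4.52 0 0.1; 0 0 0 -0.97 -4.52 0 0.1; 0 0 0 -0.97 -4.52 0 0.1",
)

```text
clock: 15.52
ee_pos: [634.5, -108.9, 180.7]
orientation: [[-0.001, 0.978, -0.206], [0.001, -0.206, -0.978], [-1.0, -0.001, -0.0]]
wrist_force: [0.7, -0.0, -0.7]
grip_width: 17.5
```

Run:
```python
from wc import *
print(s['ee_pos'],s['orientation'],s['wrist_force'])
print('tip',s['ee_pos']+s['orientation']@[118,0,150])
a=snapshot('scene');cv2.imwrite('pics/s11.png',cv2.resize(a[90:270,120:360],None,fx=3,fy=3,interpolation=cv2.INTER_CUBIC))
a=snapshot('wrist');cv2.imwrite('pics/w11.png',a)
```

```text
[ 634.52 -108.85  180.68] [[-0.    0.98 -0.21]
 [ 0.   -0.21 -0.98]
 [-1.   -0.   -0.  ]] [ 0.74 -0.03 -0.66]
tip [ 603.45 -255.54   62.61]
```

View pics/s11.png

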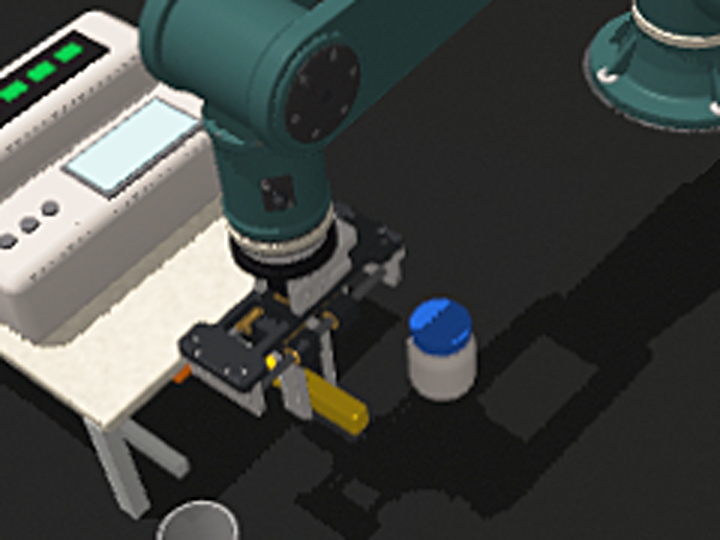

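View pics/w11.png

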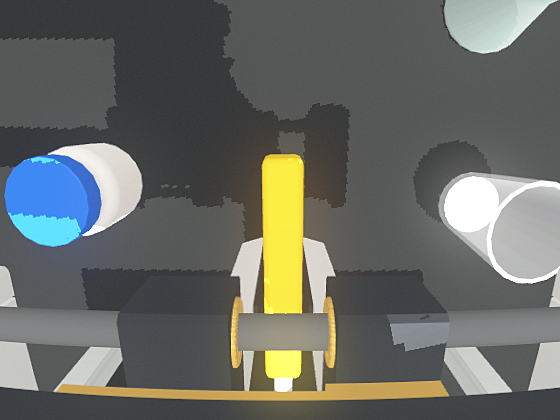

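Call:
apply_moves(
  rows="0 0 0 0 0 -0.15 0.1; 0 0 0 0 0 -0.3 0.1; 0 0 0 0 0 -0.5 0.1; 0 0 0 0 0 -0.6 0.1; 0 0 0 0 0 -0.6 0.1",
)

```text
clock: 16.03
ee_pos: [633.8, -109.2, 164.0]
orientation: [[-0.004, 0.978, -0.207], [0.001, -0.207, -0.978], [-1.0, -0.004, -0.0]]
wrist_force: [0.3, -0.7, -1.3]
grip_width: 17.6
```

Call:
apply_moves(
  rows="0 0 0 0 0 -0.15 0.1; 0 0 0 0 0 -0.3 0.1; 0 0 0 0 0 -0.45 0.1; 0 0 0 0 0 -0.6 0.1; 0 0 0 0 0 -0.7 0.1; 0 0 0 0 0 -0.7 0.1; 0 0 0 0 0 -0.7 0.1",
)

```text
clock: 16.62
ee_pos: [634.2, -109.5, 147.7]
orientation: [[-0.002, 0.978, -0.207], [0.0, -0.207, -0.978], [-1.0, -0.002, 0.0]]
wrist_force: [1.1, -0.1, -2.2]
grip_width: 17.6
```

Call:
apply_moves(
  rows="0 0 0 0.01 0.05 0 0.1; 0 0 0 0.02 0.1 0 0.1; 0 0 0 0.04 0.18 0 0.1; 0 0 0 0.06 0.26 0 0.1; 0 0 0 0.07 0.34 0 0.1; 0 0 0 0.09 0.42 0 0.1; 0 0 0 0.11 0.52 0 0.1; 0 0 0 0.13 0.62 0 0.1; 0 0 0 0.15 0.72 0 0.1; 0 0 0 0.17 0.8 0 0.1; 0 0 0 0.19 0.88 0 0.1; 0 0 0 0.2 0.92 0 0.1",
)

```text
clock: 17.62
ee_pos: [639.4, -86.3, 148.1]
orientation: [[-0.001, 0.978, -0.207], [0.0, -0.207, -0.978], [-1.0, -0.001, 0.0]]
wrist_force: [0.4, -1.5, -2.1]
grip_width: 17.5
```

Run:
```python
from wc import *
print(s['ee_pos'],s['wrist_force'],s['torque'],s['grip_width'])
a=snapshot('scene');cv2.imwrite('pics/s12.png',cv2.resize(a[90:270,120:360],None,fx=3,fy=3,interpolation=cv2.INTER_CUBIC))
```

```text
[639.37 -86.27 148.08] [ 0.43 -1.5  -2.13] [-0.36  0.02 -0.  ] 17.465751404702907
```

View pics/s12.png

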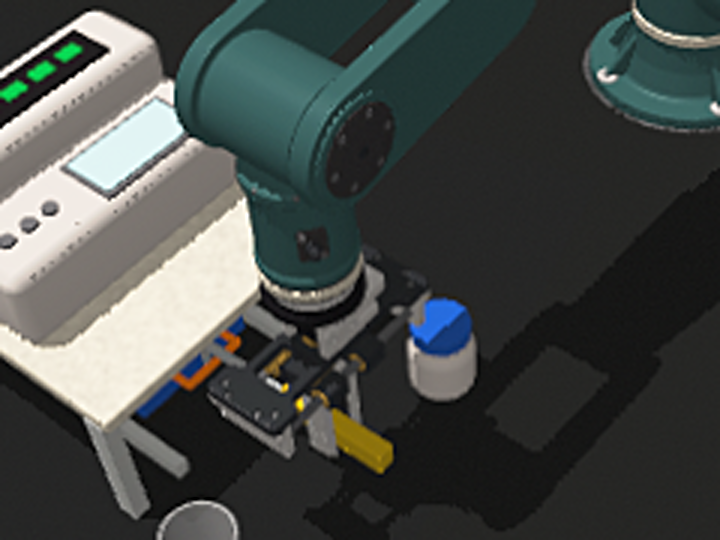

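Call:
apply_moves(
  rows="0 0 0 0.01 0.06 0 0.1; 0 0 0 0.03 0.15 0 0.1; 0 0 0 0.06 0.28 0 0.1; 0 0 0 0.09 0.44 0 0.1; 0 0 0 0.13 0.62 0 0.1; 0 0 0 0.17 0.82 0 0.1; 0 0 0 0.22 1.02 0 0.1; 0 0 0 0.26 1.22 0 0.1; 0 0 0 0.3 1.42 0 0.1; 0 0 0 0.34 1.62 0 0.1; 0 0 0 0.39 1.82 0 0.1; 0 0 0 0.43 2.02 0 0.1",
)

```text
clock: 18.67
ee_pos: [650.2, -35.4, 148.0]
orientation: [[-0.001, 0.978, -0.207], [0.0, -0.207, -0.978], [-1.0, -0.001, 0.0]]
wrist_force: [-0.7, -2.4, -1.5]
grip_width: 17.6
```

Call:
apply_moves(
  rows="0 0 0 0.04 0.2 0 0.1; 0 0 0 0.09 0.4 0 0.1; 0 0 0 0.13 0.6 0 0.1; 0 0 0 0.17 0.8 0 0.1; 0 0 0 0.21 1 0 0.1; 0 0 0 0.26 1.2 0 0.1; 0 0 0 0.3 1.4 0 0.1; 0 0 0 0.34 1.6 0 0.1; 0 0 0 0.38 1.78 0 0.1; 0 0 0 0.41 1.94 0 0.1; 0 0 0 0.44 2.08 0 0.1; 0 0 0 0.47 2.2 0 0.1",
)

```text
clock: 19.67
ee_pos: [661.9, 19.5, 148.1]
orientation: [[-0.001, 0.978, -0.207], [0.0, -0.207, -0.978], [-1.0, -0.001, 0.0]]
wrist_force: [-0.9, -2.5, -1.8]
grip_width: 17.5
```

Run:
```python
from wc import *
print(s['ee_pos'],s['wrist_force'],s['torque'],s['grip_width'])
print('prong riser',(s['ee_pos']+s['orientation']@[118,0,150]-O)@ey)
a=snapshot('scene');cv2.imwrite('pics/s13.png',cv2.resize(a[90:290,120:360],None,fx=3,fy=3,interpolation=cv2.INTER_CUBIC))
```

```text
[661.88  19.46 148.08] [-0.95 -2.46 -1.79] [-0.44  0.   -0.05] 17.48188909789944
prong riser 57.75532555619656
```

View pics/s13.png

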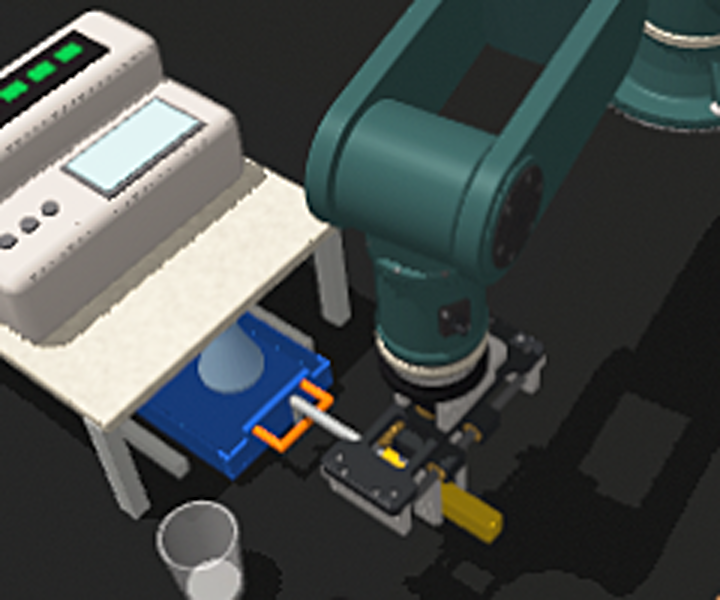

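Call:
apply_moves(
  rows="0 0 0 0.02 0.1 0 0.1; 0 0 0 0.05 0.24 0 0.1; 0 0 0 0.09 0.4 0 0.1; 0 0 0 0.12 0.56 0 0.1; 0 0 0 0.15 0.7 0 0.1; 0 0 0 0.17 0.82 0 0.1; 0 0 0 0.19 0.92 0 0.1; 0 0 0 0.21 1 0 0.1; 0 0 0 0.23 1.06 0 0.1; 0 0 0 0.24 1.12 0 0.1; 0 0 0 0.25 1.17 0 0.1; 0 0 0 0.26 1.2 0 0.1",
)

```text
clock: 20.72
ee_pos: [668.3, 49.1, 148.0]
orientation: [[-0.001, 0.978, -0.207], [0.0, -0.207, -0.978], [-1.0, -0.001, 0.0]]
wrist_force: [-0.1, -1.8, -1.2]
grip_width: 17.6
```

Now creep to the stop.

Call:
apply_moves(
  rows="0 0 0 0.01 0.04 0 0.1; 0 0 0 0.02 0.08 0 0.1; 0 0 0 0.03 0.12 0 0.1; 0 0 0 0.03 0.16 0 0.1; 0 0 0 0.04 0.2 0 0.1; 0 0 0 0.04 0.2 0 0.1",
)

```text
clock: 21.22
ee_pos: [669.3, 54.1, 148.0]
orientation: [[-0.001, 0.978, -0.207], [0.0, -0.207, -0.978], [-1.0, -0.001, 0.0]]
wrist_force: [-0.8, -1.6, -0.4]
grip_width: 17.9
```

Run:
```python
from wc import *
print(s['ee_pos'],s['wrist_force'],s['torque'],s['grip_width'])
print('prong riser',(s['ee_pos']+s['orientation']@[118,0,150]-O)@ey)
```

```text
[669.34  54.12 148.05] [-0.84 -1.57 -0.42] [-0.41  0.08 -0.05] 17.851458210046605
prong riser 93.19146392347567
```

Call:
apply_moves(
  rows="0 0 0 0.01 0.03 0 0.1; 0 0 0 0.01 0.06 0 0.1; 0 0 0 0.02 0.09 0 0.1; 0 0 0 0.03 0.12 0 0.1; 0 0 0 0.03 0.12 0 0.1",
)

```text
clock: 21.63
ee_pos: [669.6, 54.9, 147.4]
orientation: [[-0.003, 0.978, -0.208], [-0.004, -0.208, -0.978], [-1.0, -0.002, 0.005]]
wrist_force: [-2.0, -7.7, -2.8]
grip_width: 17.8
```

Call:
apply_moves(
  rows="0 0 0 -0.02 -0.1 0 0.1; 0 0 0 -0.04 -0.2 0 0.1; 0 0 0 -0.06 -0.3 0 0.1; 0 0 0 -0.08 -0.37 0 0.1; 0 0 0 -0.08 -0.37 0 0.1; 0 0 0 -0.08 -0.37 0 0.1",
)

```text
clock: 22.13
ee_pos: [668.2, 48.0, 148.2]
orientation: [[-0.001, 0.978, -0.207], [0.001, -0.207, -0.978], [-1.0, -0.001, -0.001]]
wrist_force: [0.6, 0.1, -0.7]
grip_width: 17.4
```

Run:
```python
from wc import *
print(s['ee_pos'],s['orientation'],s['wrist_force'],s['torque'],s['grip_width'])
print('prong riser',(s['ee_pos']+s['orientation']@[118,0,150]-O)@ey)
a=snapshot('scene');cv2.imwrite('pics/s14.png',cv2.resize(a[120:290,140:340],None,fx=3.5,fy=3.5,interpolation=cv2.INTER_CUBIC));cv2.imwrite('pics/s14f.png',a)
```

```text
[668.16  48.04 148.22] [[-0.    0.98 -0.21]
 [ 0.   -0.21 -0.98]
 [-1.   -0.   -0.  ]] [ 0.58  0.12 -0.73] [-0.01 -0.09 -0.02] 17.4444092963227
prong riser 87.08548207577549
```

View pics/s14.png

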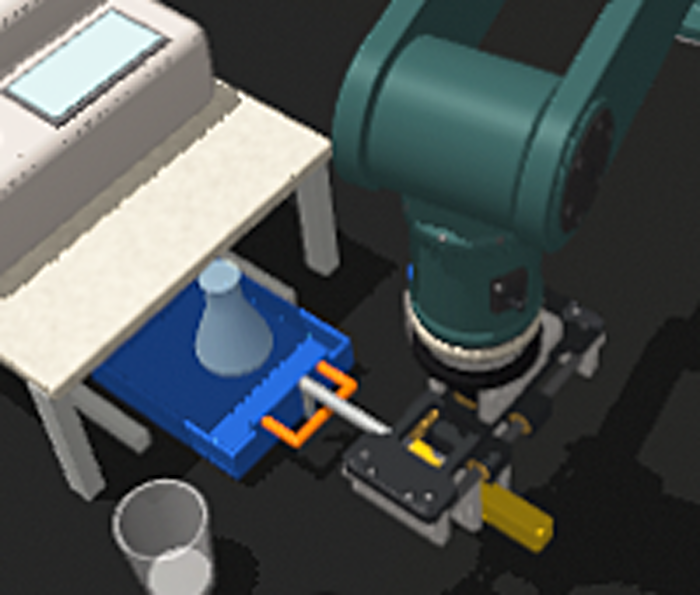

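Call:
apply_moves(
  rows="0 0 0 0 0 0.2 0.1; 0 0 0 0 0 0.5 0.1; 0 0 0 0 0 1 0.1; 0 0 0 0 0 1.8 0.1; 0 0 0 0 0 2.6 0.1; 0 0 0 0 0 3.4 0.1; 0 0 0 0 0 3.9 0.1; 0 0 0 0 0 4 0.1; 0 0 0 0 0 4 0.1",
)

```text
clock: 22.93
ee_pos: [668.6, 47.8, 250.3]
orientation: [[0.003, 0.978, -0.207], [0.0, -0.207, -0.978], [-1.0, 0.002, -0.001]]
wrist_force: [0.0, -0.2, -1.8]
grip_width: 17.7
```

Run:
```python
from wc import *
from scipy.spatial.transform import Rotation as Ro
print(s['ee_pos'],s['wrist_force'],s['torque'])
a=snapshot('scene');cv2.imwrite('pics/s15.png',cv2.resize(a[120:290,140:340],None,fx=3.5,fy=3.5,interpolation=cv2.INTER_CUBIC));
th=0.0333;Rh=np.column_stack([[0,0,-1],[np.cos(th),np.sin(th),0],[np.sin(th),-np.cos(th),0]])
print(np.degrees(Ro.from_matrix(Rh@s['orientation'].T).as_rotvec())/5,(np.array([379.6,289.1,224])-s['ee_pos'])/25)
```

```text
[668.61  47.77 250.29] [ 0.   -0.18 -1.81] [ 0.   -0.04  0.04]
[-0.    0.03  2.77] [-11.56   9.65  -1.05]
```

View pics/s15.png

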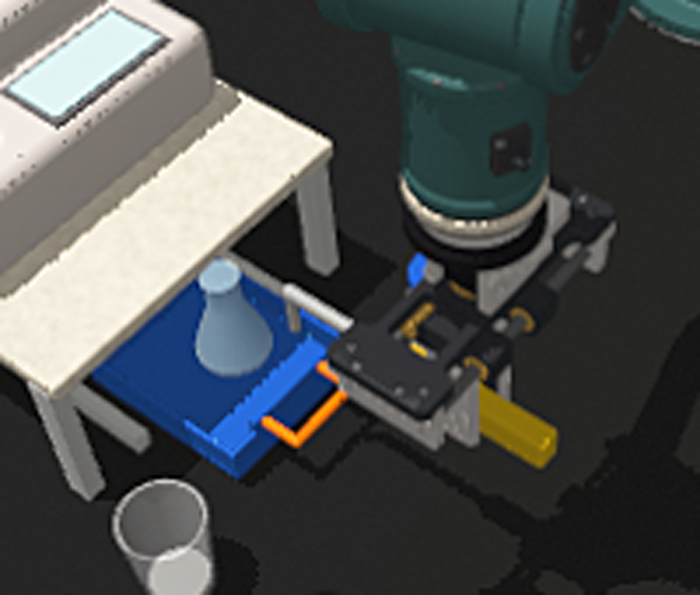

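Call:
apply_moves(
  rows="0 0 0 -0.2 0.4 0 0.1; 0 0 0.2 -0.8 1.2 0 0.1; 0 0 0.5 -1.8 2.1 0 0.1; 0 0 0.8 -2.9 3 0 0.1; 0 0 1.1 -4.1 3.9 0 0.1; 0 0 1.4 -5.3 4.8 0 0.1; 0 0 1.7 -6.5 5.7 0 0.1; 0 0 2 -7.7 6.6 0 0.1; 0 0 2.3 -8.9 7.5 0 0.1; 0 0 2.6 -10 8.4 -0.3 0.1; 0 0 2.77 -11 9.2 -0.7 0.1; 0 0 2.77 -11.56 9.65 -1.05 0.1",
)

```text
clock: 23.98
ee_pos: [375.1, 290.6, 220.0]
orientation: [[-0.005, 0.999, 0.037], [-0.0, 0.037, -0.999], [-1.0, -0.005, 0.0]]
wrist_force: [0.7, 0.2, -2.5]
grip_width: 17.6
```

Call:
apply_moves(
  rows="0 0 0 0 0 0 0.1; 0 0 0 0 0 0 0.1; 0 0 0 0 0 0 0.1; 0 0 0 0 0 0 0.1",
)

```text
clock: 24.32
ee_pos: [379.8, 288.6, 221.9]
orientation: [[-0.001, 0.999, 0.032], [-0.0, 0.032, -0.999], [-1.0, -0.001, 0.0]]
wrist_force: [-0.0, -0.6, -2.0]
grip_width: 17.9
```

Run:
```python
from wc import *
print(s['ee_pos'],s['orientation'],s['wrist_force'],s['torque'])
a=snapshot('scene');cv2.imwrite('pics/s16f.png',a);b=snapshot('top');cv2.imwrite('pics/t16f.png',b)
z=lambda f,r,c:cv2.resize(cv2.imread(f)[r:r+60,c:c+120],None,fx=6,fy=6,interpolation=cv2.INTER_CUBIC)
cv2.imwrite('pics/cmpS.png',np.hstack([cv2.resize(cv2.imread(f)[150:250,310:450],None,fx=2.8,fy=2.8,interpolation=cv2.INTER_CUBIC) for f in('pics/s7f.png','pics/s16f.png')]))
cv2.imwrite('pics/cmpT.png',np.hstack([cv2.resize(cv2.imread(f)[220:300,130:250],None,fx=3.3,fy=3.3,interpolation=cv2.INTER_CUBIC) for f in('pics/t7f.png','pics/t16f.png')]))
```

```text
[379.8  288.56 221.9 ] [[-0.    1.    0.03]
 [-0.    0.03 -1.  ]
 [-1.   -0.    0.  ]] [-0.02 -0.6  -1.98] [-0.01 -0.15 -0.04]
```

View pics/cmpS.png

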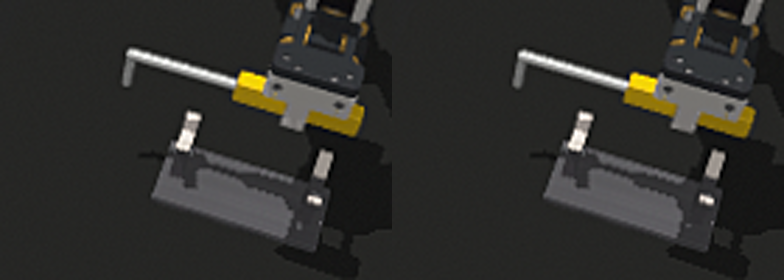

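View pics/cmpT.png

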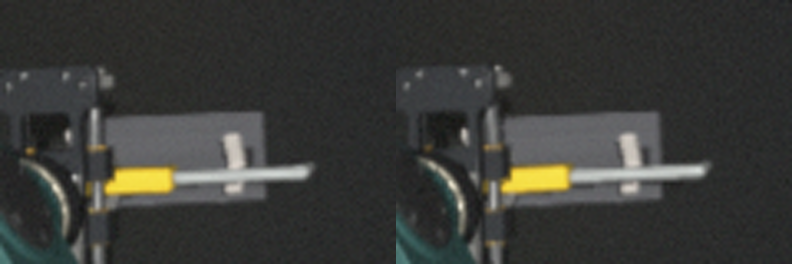

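Call:
apply_moves(
  rows="0 0 0.02 0 0.02 -0.4 0.1; 0 0 0.02 0 0.02 -1 0.1; 0 0 0.02 0 0.02 -1.7 0.1; 0 0 0.02 0 0.02 -2.3 0.1; 0 0 0.02 0 0.02 -2.7 0.1; 0 0 0.02 0 0.02 -2.9 0.1; 0 0 0.02 0 0.02 -3 0.1; 0 0 0.02 0 0.02 -3 0.1",
)

```text
clock: 25.08
ee_pos: [379.2, 289.3, 146.5]
orientation: [[-0.002, 0.999, 0.035], [-0.0, 0.035, -0.999], [-1.0, -0.002, 0.0]]
wrist_force: [-0.4, 0.3, -2.2]
grip_width: 17.6
```

Call:
apply_moves(
  rows="0 0 0 0 0 -0.08 0.1; 0 0 0 0 0 -0.14 0.1; 0 0 0 0 0 -0.2 0.1; 0 0 0 0 0 -0.22 0.1; 0 0 0 0 0 -0.22 0.1; 0 0 0 0 0 -0.22 0.1",
)

```text
clock: 25.58
ee_pos: [379.1, 289.5, 141.5]
orientation: [[-0.001, 0.999, 0.035], [0.0, 0.035, -0.999], [-1.0, -0.001, -0.0]]
wrist_force: [-0.2, -0.6, -1.4]
grip_width: 17.4
```

Call:
apply_moves(
  rows="0 0 0 0.01 -0.01 -0.03 0.1; 0 0 0 0.01 -0.01 -0.05 0.1; 0 0 0 0.01 -0.01 -0.07 0.1; 0 0 0 0.01 -0.01 -0.07 0.1; 0 0 0 0.01 -0.01 -0.07 0.1",
)

```text
clock: 26.0
ee_pos: [379.6, 289.3, 140.0]
orientation: [[-0.0, 0.999, 0.035], [-0.0, 0.035, -0.999], [-1.0, -0.0, 0.0]]
wrist_force: [0.3, -0.3, -0.9]
grip_width: 17.7
```

Call:
apply_moves(
  rows="0 0 0 0 0 -0.02 0.1; 0 0 0 0 0 -0.02 0.1; 0 0 0 0 0 -0.02 0.1",
  newtons=20,
)

```text
clock: 26.25
ee_pos: [379.7, 289.3, 139.9]
orientation: [[-0.0, 0.999, 0.035], [0.0, 0.035, -0.999], [-1.0, -0.0, -0.0]]
wrist_force: [-0.9, -1.5, 5.0]
grip_width: 18.0
```

Seated (+5 N). Release gently.

Call:
apply_moves(
  rows="0 0 0 0 0 0 0.22; 0 0 0 0 0 0 0.3; 0 0 0 0 0 0 0.4; 0 0 0 0 0 0 0.5; 0 0 0 0 0 0 0.5; 0 0 0 0 0 0.3 0.5; 0 0 0 0 0 1 0.5; 0 0 0 0 0 2.2 0.5; 0 0 0 0 0 3.6 0.5; 0 0 0 0 0 5 0.5; 0 0 0 0 0 6 0.5; 0 0 0 0 0 6.5 0.5",
)

```text
clock: 27.25
ee_pos: [380.1, 289.8, 306.6]
orientation: [[0.005, 0.999, 0.035], [0.004, 0.035, -0.999], [-1.0, 0.006, -0.004]]
wrist_force: [0.1, -0.3, 1.4]
grip_width: 47.1
```

Call:
apply_moves(
  rows="0 0 0 -0.5 -0.8 0 0.5; 0 0 0 -1 -2 0 0.5; 0 0 0 -1.4 -3.4 0 0.5; 0 0 0 -1.8 -4.8 0 0.5; 0 0 0 -2 -6.2 0 0.5; 0 0 0 -2 -7.6 0 0.5; 0 0 0 -2 -9 0 0.5; 0 0 0 -2 -10 0 0.5; 0 0 0 -2 -10 0 0.5",
)

```text
clock: 28.0
ee_pos: [328.9, 35.9, 301.0]
orientation: [[-0.002, 1.0, 0.028], [-0.002, 0.028, -1.0], [-1.0, -0.002, 0.002]]
wrist_force: [0.3, 1.3, 0.5]
grip_width: 46.7
```

Run:
```python
from wc import *
print(s['ee_pos'],s['wrist_force'],s['clock'])
a=snapshot('scene');cv2.imwrite('pics/s17f.png',a);b=snapshot('top');cv2.imwrite('pics/t17f.png',b)
cv2.imwrite('pics/s17c.png',cv2.resize(a[170:250,330:450],None,fx=6,fy=6,interpolation=cv2.INTER_CUBIC))
cv2.imwrite('pics/t17c.png',cv2.resize(b[220:300,130:250],None,fx=6,fy=6,interpolation=cv2.INTER_CUBIC))
```

```text
[328.89  35.92 300.97] [0.34 1.3  0.54] 28.0
```

View pics/s17f.png

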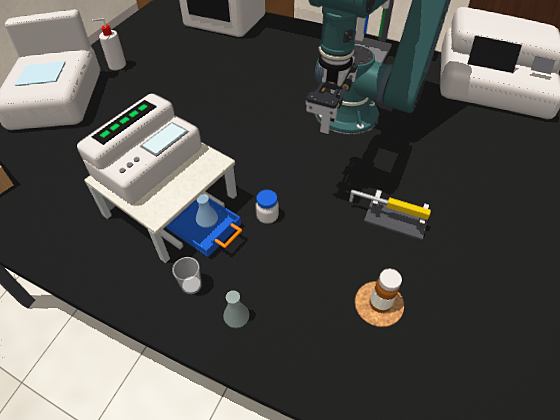

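View pics/t17f.png

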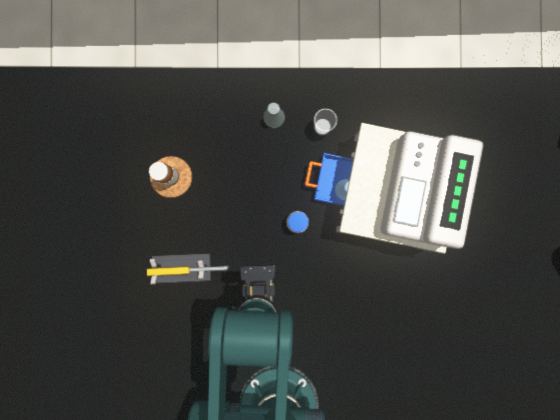

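View pics/t17c.png

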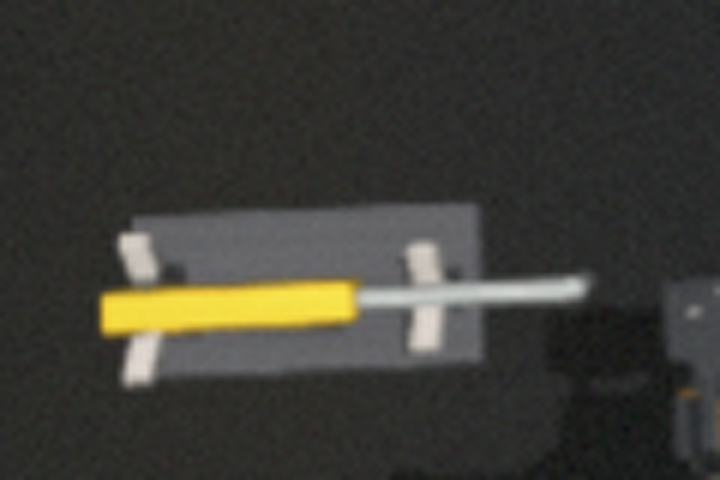

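View pics/s17c.png

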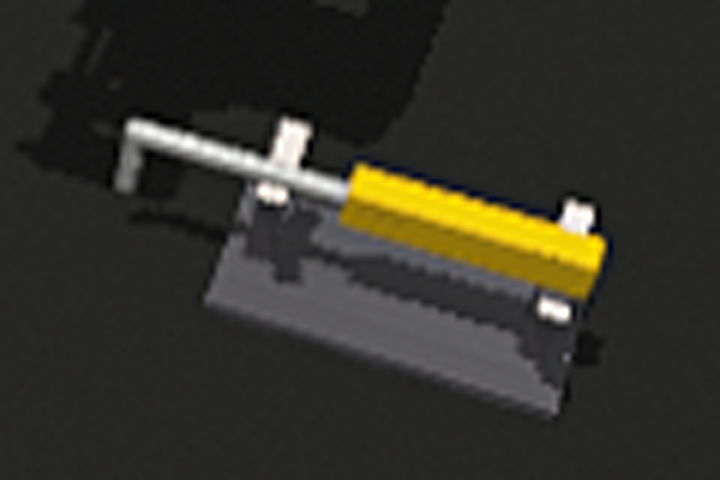

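Run:
```python
from wc import *
for n,roi in (('top',(295,155,330,195)),('scene',(205,215,250,255))):
    a=cv2.imread(f'pics/{n[0]}17f.png');P=camera_params(n)
    m=cv2.inRange(cv2.cvtColor(a,cv2.COLOR_BGR2HSV),(4,130,90),(19,255,255));x0,y0,x1,y1=roi;k=np.zeros_like(m);k[y0:y1,x0:x1]=m[y0:y1,x0:x1]
    q=np.argwhere(k)[:,::-1]
    D=np.array([plane(P,c,49)-O for c in q]);y=D@ey;x=D@ex
    print(n,len(q),'x',x.min(),x.max(),'y',y.min(),np.percentile(y,98),y.max())
    # front edge of board in top
a=cv2.imread('pics/t17f.png');cv2.imwrite('pics/t17t.png',cv2.resize(a[140:220,290:390],None,fx=7,fy=7,interpolation=cv2.INTER_CUBIC))
T=camera_params('top');print(proj(T,[O+ey*(y)+ex*0+ez*49 for y in (95,100,104)]))
# bystanders moved?
I0=cv2.imread('pics/top0.png')
for r in ((265,95,290,130),(310,105,340,140),(285,208,312,236)):
    print(np.abs(I0[r[1]:r[3],r[0]:r[2]].astype(int)-a[r[1]:r[3],r[0]:r[2]]).mean())
```

```text
top 167 x -36.87972222833321 34.11175589835349 y 73.30222757609326 105.49317821226808 106.08765357275905
scene 156 x -31.796655970119353 37.87523865026623 y 71.07114952786411 106.78906476041865 106.85844279886736
[[310.58 172.96]
 [308.79 172.58]
 [307.35 172.28]]
2.0594285714285716
2.173968253968254
2.06305114638448
```

View pics/t17t.png

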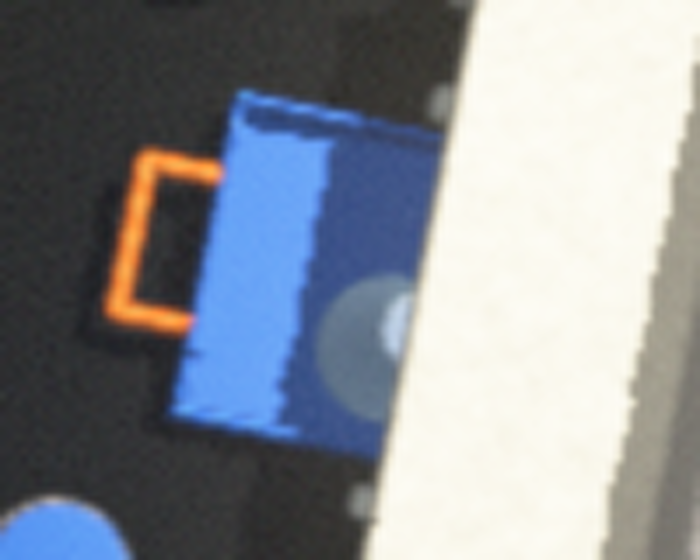

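```bash
python3 -c "
from bench import env
print(env.hand_in(), env.read_state()['clock'])"
```

```text
the job is handed in; nothing more can be done
the job is handed in; nothing more can be done
```

The whole job is done and handed in at about 28 s of the 67 s allowed. I don't have the judge's verdict, because handing in reports none.

- **Bottle:** I lifted the amber bottle from in front of the shelf and stood it on the cork coaster. The last pictures show it upright and wholly on the coaster.
- **Tray:** I took the rod from its cradle, lowered the prong into the orange loop and pulled the tray out slowly. The pull met 2–3 N along the way, then rose to about 8 N at the stop. The loop's outer edge then measured 105–107 mm in front of the shelf edge, against 104 mm expected, which is within calibration error. The flask in the tray is upright.
- **Rod:** It is back in both cradle notches and looks the same as at the start in both views.
- **Other glassware:** The jar, beaker and flask show no change between the first and last top views.

The two fixed cameras disagreed by 2–5 mm on some points. My first estimate of the loop position, from the scene camera, was a few millimetres off. I located the loop again with the wrist camera before inserting the hook, and it went in without touching anything. No check failed.

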